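# Lid the spice jars and scan them

### The arm

A 6-joint arm with a two-finger parallel gripper is mounted at the origin on the work surface. World frame = base frame: x ahead of the robot, y to its left, z up, the work surface at z = 0. Lengths are in m, angles in rad, forces in N, time in s.
With the tool pointing down it reaches from about 0.325 to 1 m from the base axis. Payload 5.1 kg.
Tool frame: the origin (TCP) lies midway between the tips of the shut fingers; the grasp point (between the pads) lies 19 mm behind it; z points along the fingers, y is the line along which they close (so a half turn about z gives the same grasp; the last joint's range is limited). The gripper opens to 85 mm and grips with 20 to 120 N. Pads are 22 mm wide; open, the fingers measure 114 mm over their backs; the gripper's body (76 mm by 85 mm) begins 54 mm behind the grasp point. The pads swing forward as they close: fully open they stand 13 mm farther back than shut.
Start: joints at [1.155, 0.124, 1.65, -0, 1.367, -0.083], TCP at [0.212, 0.614, 0.231] pointing down, gripper open.
Joint ranges: [-2.61, 2.61], [-1.02, 2.33], [0.03, 2.71], [-1.35, 4.49], [0.32, 2.68], [-2.91, 2.91]. Speed limits (rad/s): [2.57, 2.57, 3.14, 3.14, 3.14, 3.14].

### API

Orientations are given as a 3x3 rotation matrix whose columns are the frame's x, y, z axes.
In Python, from rig import robot gives the robot as it stands.
- The arm moves only by the shell command python3 -m pendant 'ROWS' [OPENING]. ROWS is JSON, a list of rows, each an object of numbers: "dx", "dy", "dz": the shift along the tool's x, y, z in m; "rx", "ry", "rz": the turn, a rotation vector about the tool's x, y, z in rad. A call has 1 to 20 rows; each row is the pose to reach, as a shift and turn from the pose commanded when the call began, along the tool's axes at that moment; what a row does not reach only later rows make up. A row lasts 1/12 s, in which the tool goes at most 41.7 mm and 7.16 degrees, less where a joint would pass 70% of its speed; a pose out of reach is approached as far as the arm can. A call with a gripper value outside its range is refused whole. OPENING is the closure, from 0 (fully open) to 1 (shut), set as the call begins (- or left out, the last holds). The fingers move at their own pace and stop on an object; the grip force is fixed at half the most. Time passes only in rows, so rows that repeat a pose let the fingers close. It gives the time, the measured TCP pose, the force, the opening and the grip force at its end, in the units of the state.
- robot.get_obs(): the state, without advancing time (a new reading comes with each control period).
- robot.get_image(name): name is "scene" or "top" or "wrist"; returns the picture (420x560x3 uint8, red, green, blue); there is no depth.
- robot.camera_model(name): a dict with "fx", "fy", "cx", "cy" (pixels), "k1" (the pictures are not rectified: a ray, as slopes to the right and down, at radius r is drawn at 1 + k1 r^2 times it, then the intrinsics apply), "extrinsics" (4x4, takes a point from world to camera coordinates). Camera axes: x right, y down, z forward; pixel columns grow to the right and rows downward; lengths in m; the calibration is good to about 2 mm. A picture is of the moment at which its call begins: read the wrist's pose just before it. camera_model takes no time and is no camera call; for the wrist camera it gives the pose at the moment of the call.
- robot.close_job(): hands the job in; it is judged then, once.
The state is a dict: "time": time; "joint_pos": joint angles; "joint_velocities": joint speeds; "joint_efforts": joint torques, N m; "tool_pos": TCP position; "eef_rot": TCP orientation; "wrist_force": force on the tool from outside, world axes, zero at the start; "wrist_torque": the same for the moment, N m; "width": finger opening in m; "gripper_force": force on a finger pad.
Only numpy, scipy, OpenCV 4.12 (cv2) and the standard library are available. Lean on these libraries where they do the work, as an engineer would, in place of code of your own. Each camera call takes 0.05 s, during which the arm holds its last target. There are 200 camera calls.

### The job

Stand every open jar upright on the grey strip in front of the label reader, with its label squarely facing the reader, and close each with the one lid that fits its mouth, fully seated. When all of them are ready, press the white button on the reader. Leave the spare lids on the steel rack and do not disturb the cobek, the measuring cup, the soy dish or the bottle.

Things in the scene. Friction and masses are not known exactly. Their poses are not given: they have to be found in the camera images.
- jar_a: open upright terracotta jar, outer diameter 58 mm, height 90 mm, wall 4 mm (mouth 50 mm), heavy 12 mm foot 72 mm across, about 334 g; may be absent. Origin: centre of its underside, z up. Its label, on its +x side, is a steel holder with white paper face, 18 mm wide, 8 mm proud, 24 to 84 mm above the foot. Gripped from above across its y axis, the fingers clear the label.
- jar_b: open upright terracotta jar, outer diameter 38 mm, height 90 mm, wall 4 mm (mouth 30 mm), heavy 12 mm foot 52 mm across, about 274 g; may be absent. Origin: centre of its underside, z up. Its label, on its +x side, is a steel holder with white paper face, 18 mm wide, 8 mm proud, 24 to 84 mm above the foot. Gripped from above across its y axis, the fingers clear the label.
- jar_c: open upright terracotta jar, outer diameter 68 mm, height 90 mm, wall 4 mm (mouth 60 mm), heavy 12 mm foot 82 mm across, about 364 g; may be absent. Origin: centre of its underside, z up. Its label, on its +x side, is a steel holder with white paper face, 18 mm wide, 8 mm proud, 24 to 84 mm above the foot. Gripped from above across its y axis, the fingers clear the label.
- jar_d: open upright terracotta jar, outer diameter 48 mm, height 90 mm, wall 4 mm (mouth 40 mm), heavy 12 mm foot 62 mm across, about 304 g; may be absent. Origin: centre of its underside, z up. Its label, on its +x side, is a steel holder with white paper face, 18 mm wide, 8 mm proud, 24 to 84 mm above the foot. Gripped from above across its y axis, the fingers clear the label.
- lid_p: round wooden lid, disc 48 mm across, 6 mm thick, lying flat on the rack. Origin: on its axis at the disc's underside, z up. Below it a bevelled plug 35 mm across, 8 mm deep; above, a round knob 20 mm across, its top 30 mm above the origin. Fits the jar of the same outer diameter (2.5 mm play all round); seated, its origin is 90 mm above the jar's foot. 35 to 55 g.
- lid_q: round wooden lid, disc 78 mm across, 6 mm thick, lying flat on the rack. Origin: on its axis at the disc's underside, z up. Below it a bevelled plug 65 mm across, 8 mm deep; above, a round knob 20 mm across, its top 30 mm above the origin. Fits the jar of the same outer diameter (2.5 mm play all round); seated, its origin is 90 mm above the jar's foot. 35 to 55 g.
- lid_r: round wooden lid, disc 58 mm across, 6 mm thick, lying flat on the rack. Origin: on its axis at the disc's underside, z up. Below it a bevelled plug 45 mm across, 8 mm deep; above, a round knob 20 mm across, its top 30 mm above the origin. Fits the jar of the same outer diameter (2.5 mm play all round); seated, its origin is 90 mm above the jar's foot. 35 to 55 g.
- lid_s: round wooden lid, disc 68 mm across, 6 mm thick, lying flat on the rack. Origin: on its axis at the disc's underside, z up. Below it a bevelled plug 55 mm across, 8 mm deep; above, a round knob 20 mm across, its top 30 mm above the origin. Fits the jar of the same outer diameter (2.5 mm play all round); seated, its origin is 90 mm above the jar's foot. 35 to 55 g.
- lid_t: round wooden lid, disc 38 mm across, 6 mm thick, lying flat on the rack. Origin: on its axis at the disc's underside, z up. Below it a bevelled plug 25 mm across, 8 mm deep; above, a round knob 20 mm across, its top 30 mm above the origin. Fits the jar of the same outer diameter (2.5 mm play all round); seated, its origin is 90 mm above the jar's foot. 35 to 55 g.
- rack: fixed low slotted steel rack, 290 mm (its x) by 200 mm (its y), top 30 mm above the ledge; origin at the centre of its underside. The lids lie on it, their origins 38 mm above the ledge, about 92 mm apart.
- reader: fixed label reader: grey block 330 mm long (its x), 60 mm deep, 70 mm high. Origin: foot of the middle of its face with the black window; +y points out of the face. Before it a flush grey strip on the ledge, x -160 to 160 mm, y 1 to 121 mm, takes three jars side by side, about 105 mm apart. A label faces the reader when the jar's +x points along the reader's -y.
- scan_button (a joint): travel of the white push button on the reader's top, 0 when up, 0.006 m when fully pressed; it springs back, about 5 N when fully down.
- scan_button_top (a point): centre of the top of the white push button (32 mm across) in the middle of the reader's top; press straight down.
- cobek: bystander: round stone mortar, 190 mm across, 45 mm high, with a teak pestle in it; origin under its centre
- cup: bystander: yellow plastic measuring cup, 84 mm across, 85 mm high, with a handle; origin under its centre
- dish: bystander: small white ceramic soy dish, 96 mm across, 22 mm high; origin under its centre
- bottle: bystander: brown glass bottle, 60 mm across, 190 mm high, cap closed; origin under its centre
Things that resemble listed ones, but are neither listed nor needed, are in the scene too. Leave any black or blue look-alike of the jar_d alone.

How it is judged:
On the way, in this order (a step that is already met when the one before it is completed fails the run):
1. every jar present stands on the strip, label facing the reader, its own lid seated (angle between each of jar_a, jar_b, jar_c, jar_d's own z axis and vertical below 0.09 rad and height (world z) of each of jar_a, jar_b, jar_c, jar_d below 0.008 m and x of jar_a in the frame of reader between -0.16 and 0.16 m and y of jar_a in the frame of reader between 0.015 and 0.121 m and angle between the x axis of each of jar_a, jar_b, jar_c, jar_d and the y axis of reader, either way round below 0.26 rad and x of reader in the frame of jar_a above 0.005 m and horizontal distance between lid_r and jar_a below 0.006 m and z of lid_r in the frame of jar_a between 0.086 and 0.094 m and angle between each of lid_r, lid_t, lid_s, lid_p's own z axis and vertical below 0.1 rad and x of jar_b in the frame of reader between -0.16 and 0.16 m and y of jar_b in the frame of reader between 0.015 and 0.121 m and x of reader in the frame of jar_b above 0.005 m and horizontal distance between lid_t and jar_b below 0.006 m and z of lid_t in the frame of jar_b between 0.086 and 0.094 m and x of jar_c in the frame of reader between -0.16 and 0.16 m and y of jar_c in the frame of reader between 0.015 and 0.121 m and x of reader in the frame of jar_c above 0.005 m and horizontal distance between lid_s and jar_c below 0.006 m and z of lid_s in the frame of jar_c between 0.086 and 0.094 m and x of jar_d in the frame of reader between -0.16 and 0.16 m and y of jar_d in the frame of reader between 0.015 and 0.121 m and x of reader in the frame of jar_d above 0.005 m and horizontal distance between lid_p and jar_d below 0.006 m and z of lid_p in the frame of jar_d between 0.086 and 0.094 m), for 0.3 s.
2. then the reader's button is pressed (value of joint scan_button above 0.004 m), for 0.05 s.
At the end, for the whole second after the job is handed in: Every jar present upright (5 deg), its centre on the grey strip, label within 15 deg of facing the reader squarely; the lid of its own diameter seated (6 mm off-axis, 4 mm in height, 6 deg tilt); all other lids on the rack; button up; all at rest (all of step 1 and linear speed of each of jar_a, jar_b, jar_c, jar_d, lid_p, lid_q, lid_r, lid_s, lid_t below 0.02 m/s and x of lid_q in the frame of rack between -0.145 and 0.145 m and y of lid_q in the frame of rack between -0.1 and 0.1 m and height (world z) of lid_q between 0.025 and 0.06 m and ((x of lid_r in the frame of rack between -0.145 and 0.145 m and y of lid_r in the frame of rack between -0.1 and 0.1 m and height (world z) of lid_r between 0.025 and 0.06 m) or (horizontal distance between lid_r and jar_a below 0.006 m and z of lid_r in the frame of jar_a between 0.086 and 0.094 m and angle between lid_r's own z axis and vertical below 0.1 rad)) and ((x of lid_t in the frame of rack between -0.145 and 0.145 m and y of lid_t in the frame of rack between -0.1 and 0.1 m and height (world z) of lid_t between 0.025 and 0.06 m) or (horizontal distance between lid_t and jar_b below 0.006 m and z of lid_t in the frame of jar_b between 0.086 and 0.094 m and angle between lid_t's own z axis and vertical below 0.1 rad)) and ((x of lid_s in the frame of rack between -0.145 and 0.145 m and y of lid_s in the frame of rack between -0.1 and 0.1 m and height (world z) of lid_s between 0.025 and 0.06 m) or (horizontal distance between lid_s and jar_c below 0.006 m and z of lid_s in the frame of jar_c between 0.086 and 0.094 m and angle between lid_s's own z axis and vertical below 0.1 rad)) and ((x of lid_p in the frame of rack between -0.145 and 0.145 m and y of lid_p in the frame of rack between -0.1 and 0.1 m and height (world z) of lid_p between 0.025 and 0.06 m) or (horizontal distance between lid_p and jar_d below 0.006 m and z of lid_p in the frame of jar_d between 0.086 and 0.094 m and angle between lid_p's own z axis and vertical below 0.1 rad)) and value of joint scan_button below 0.002 m); the robot touches nothing.
It fails at once if the cobek is pushed aside (30 mm) (distance of cobek from where it was at the start of the episode above 0.03 m).
It fails at once if the cup is pushed aside (30 mm) (distance of cup from where it was at the start of the episode above 0.03 m).
It fails at once if the dish is pushed aside (30 mm) (distance of dish from where it was at the start of the episode above 0.03 m).
It fails at once if the bottle is pushed aside (30 mm) (distance of bottle from where it was at the start of the episode above 0.03 m).
Of jar_a, jar_b, jar_c, jar_d only 2 to 3 are there at a start; the rules pass over those that are not, and their reading is None.
At some moment in a run one of jar_a, jar_b, jar_c, jar_d may be knocked a few centimetres aside while the robot is not near it.
It also fails if it takes over 210 s, if anything falls off the work surface, if the arm or the gripper's body presses on something with over 40 N, if the wrist force passes 120 N, or if a joint passes its speed limit or range.

## Working session

There is one attempt and no reset: what is moved stays moved. The work goes in short steps, Python scripts to look and compute and a shell command to move; the robot and the scene stay as the last step left them, time stands still between calls to the robot, and variables do not carry over. Pictures are saved under pics/ and viewed, at most 14 in all, crops included, and the job is handed in when it is done.

```bash
mkdir -p pics; ls; cat > h.py <<'E'
import numpy as np, cv2
from rig import robot
def snap(name,out):
    m=robot.camera_model(name); im=robot.get_image(name)
    cv2.imwrite(f'pics/{out}.png',cv2.cvtColor(im,cv2.COLOR_RGB2BGR)); np.save(f'pics/{out}.npy',{k:np.array(v) for k,v in m.items()},allow_pickle=True)
    return im,m
def load(out): return np.load(f'pics/{out}.npy',allow_pickle=True).item()
def ray(m,u,v):
    K=np.array([[m['fx'],0,m['cx']],[0,m['fy'],m['cy']],[0,0,1]],float)
    p=cv2.undistortPointsIter if 0 else cv2.undistortPoints
    x=p(np.array([[[u,v]]],float),K,np.array([float(m['k1']),0,0,0]))[0,0]
    E=np.array(m['extrinsics']); R,t=E[:3,:3],E[:3,3]
    return -R.T@t, R.T@np.array([x[0],x[1],1])
def at(m,u,v,z):
    c,d=ray(m,u,v); return (c+d*(z-c[2])/d[2])[:2].round(4)
def proj(m,P):
    E=np.array(m['extrinsics']); q=E[:3,:3]@np.array(P)+E[:3,3]; x=q[:2]/q[2]; x=x*(1+m['k1']*(x@x))
    return np.array([m['fx']*x[0]+m['cx'],m['fy']*x[1]+m['cy']]).round(1)
E
python3 - <<'E'
from h import *
print(robot.get_obs())
for n in('scene','top'):
    im,m=snap(n,n+'0'); print(m)
    cv2.imwrite(f'pics/{n}0b.png',cv2.resize(cv2.imread(f'pics/{n}0.png'),(800,600),interpolation=cv2.INTER_CUBIC))
E
```

```text
pics
{'time': 0.0, 'joint_pos': array([ 1.15542149e+00,  1.24511766e-01,  1.65166525e+00,  1.66905164e-05,
        1.36750035e+00, -8.26088642e-02]), 'joint_velocities': array([-1.06456140e-04,  6.71278861e-04, -5.97527177e-04, -7.67192762e-04,
        1.15419662e-03,  5.83674207e-06]), 'joint_efforts': array([-6.01962965e-04, -4.23600054e+01, -3.65459347e+01, -9.63516754e-06,
        6.99894852e-03, -2.18045379e-06]), 'tool_pos': array([0.21211099, 0.6137756 , 0.23005388]), 'eef_rot': array([[-9.45141244e-01,  3.26660826e-01, -8.56207949e-04],
       [ 3.26661894e-01,  9.45139351e-01, -1.90084519e-03],
       [ 1.88304166e-04, -2.07625769e-03, -9.99997827e-01]]), 'wrist_force': array([-0.67345544, -1.02674213,  0.38030931]), 'wrist_torque': array([ 0.05514666, -0.05414979,  0.03502118]), 'gripper_force': 0.0, 'width': 0.0857150411654799}
{'fx': 474.4488524187499, 'fy': 474.4488524187499, 'cx': 284.5528905165372, 'cy': 210.58839332879182, 'k1': -0.1213768884742417, 'extrinsics': array([[ 0.51958169,  0.85433854,  0.01185444, -0.36481331],
       [ 0.46978568, -0.27406497, -0.83916018, -0.18665909],
       [-0.713678  ,  0.4415813 , -0.54375516,  1.75495928],
       [ 0.        ,  0.        ,  0.        ,  1.        ]])}
{'fx': 451.9884927475436, 'fy': 451.9884927475436, 'cx': 282.448761847966, 'cy': 211.94636291989323, 'k1': 0.02301932943194991, 'extrinsics': array([[ 6.99023425e-03, -9.99974865e-01,  1.18616111e-03,
         4.32665580e-02],
       [-9.90792693e-01, -7.08642267e-03, -1.35202153e-01,
         5.92205422e-01],
       [ 1.35207161e-01, -2.30145036e-04, -9.90817325e-01,
         1.08753940e+00],
       [ 0.00000000e+00,  0.00000000e+00,  0.00000000e+00,
         1.00000000e+00]])}
```

View pics/scene0b.png

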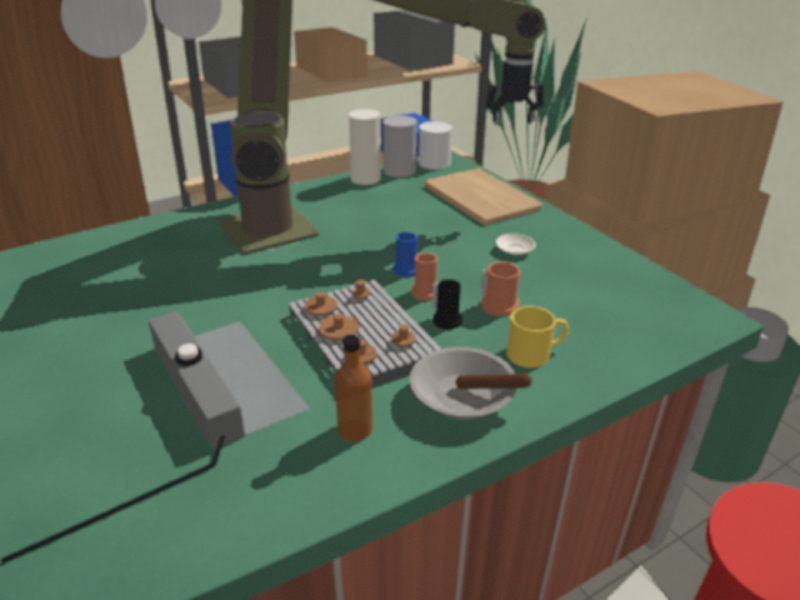

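View pics/top0b.png

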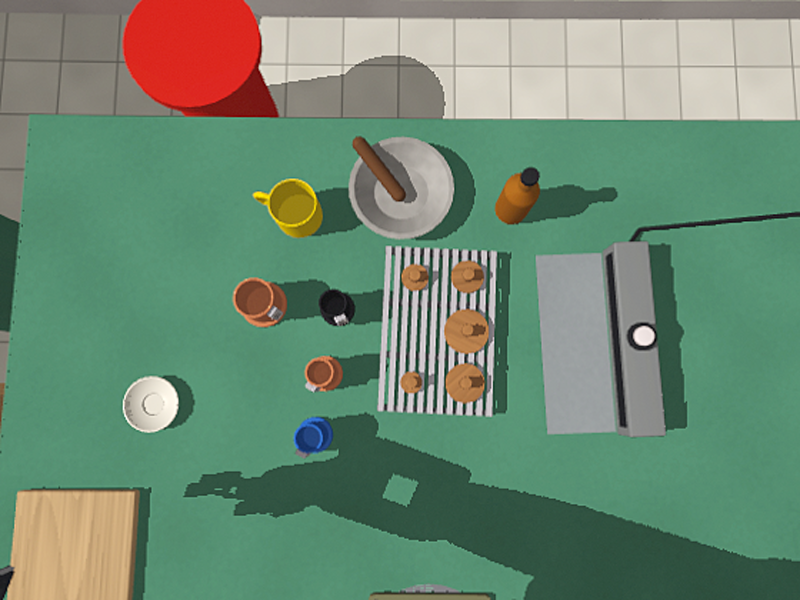

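The pictures show two terracotta jars (top view at about (258,300) and (322,373)), black and blue look-alikes, five lids on the rack and the reader on the right. I'll enlarge these for sizes.

```bash
python3 - <<'E'
from h import *
im=cv2.imread('pics/top0.png')
# jars x 150-260,y185-285 ; 
c=cv2.resize(im[180:290,150:290],None,fx=5.5,fy=5.45,interpolation=cv2.INTER_CUBIC)[:600,:800]; cv2.imwrite('pics/c1.png',c)
c=cv2.resize(im[165:315,265:475],None,fx=3.8,fy=3.8,interpolation=cv2.INTER_CUBIC)[:600,:800]; cv2.imwrite('pics/c2.png',c)
E
```

```text
(no output)
```

View pics/c1.png

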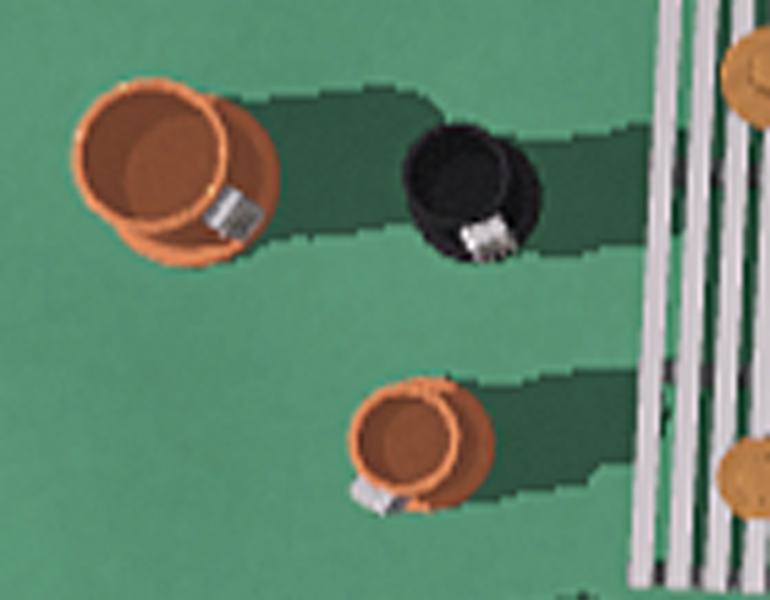

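View pics/c2.png

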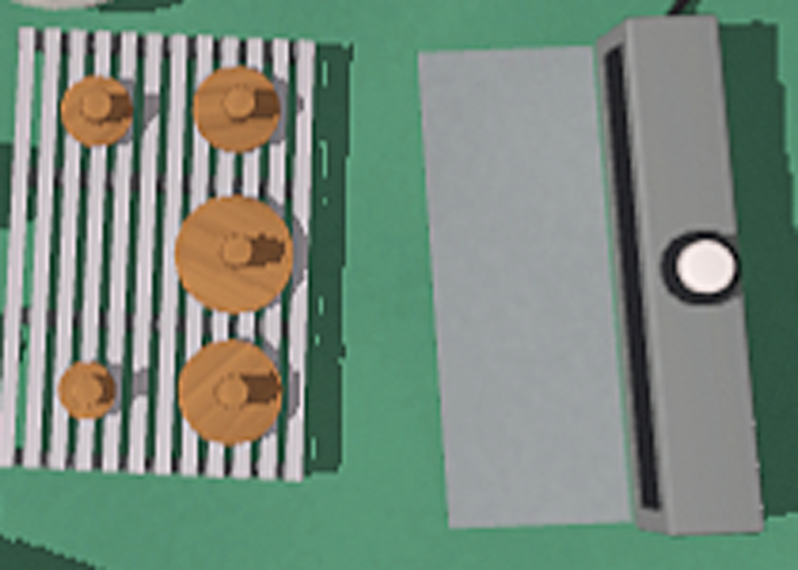

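The big jar's rim is centred at (150,155) in the first crop with its label at (238,213). The small jar's rim is at (405,440) and its label at (375,495). The lid sizes are clear, and the strip corners are at (418,54), (593,46), (632,522) and (450,527) in the second crop.

```bash
python3 - <<'E'
from h import *
m=load('top0')
f1=lambda x,y:((x+.5)/5.5+149.5,(y+.5)/5.45+179.5)
f2=lambda x,y:((x+.5)/3.8+264.5,(y+.5)/3.8+164.5)
for n,c,l,w in(('big',(150,155),(238,213),154),('small',(405,440),(375,495),110),('black',(457,178),(490,238),0)):
    C=at(m,*f1(*c),.09);L=at(m,*f1(*l),.084);d=L-C
    W=np.linalg.norm(at(m,*f1(c[0]+w/2,c[1]),.09)-at(m,*f1(c[0]-w/2,c[1]),.09))
    print(n,C,'az',np.degrees(np.arctan2(d[1],d[0])),np.linalg.norm(d),'dia',W)
for c,w,k in(((97,111),72,(98,105)),((237,110),88,(239,103)),((235,254),118,(238,249)),((87,390),58,(90,389)),((231,391),103,(232,392))):
    print('lid',at(m,*f2(*c),.044),'knob',at(m,*f2(*k),.068),'dia',w/3.8/452*1.0*np.linalg.norm(ray(m,*f2(*c))[0][2]-.044))
S=np.array([at(m,*f2(*p),0) for p in((418,54),(593,46),(632,522),(450,527))]);print(S,S.mean(0))
print('btn',at(m,*f2(708,267),.08), 'reader top corners',[at(m,*f2(*p),.07) for p in((600,45),(712,16),(762,528),(640,528))])
im=cv2.imread('pics/scene0.png'); cv2.imwrite('pics/c3.png',cv2.resize(im[160:300,190:400],(800,533),interpolation=cv2.INTER_CUBIC))
b=[((u/1.4286),(v/1.4286)) for u,v in((402,188),(292,207),(150,404),(516,205))]
print('bystanders',[at(m,*p,.04) for p in b])
E
```

```text
big [0.5927 0.2991] az -123.12524757764928 0.04501610822805537 dia 0.06660120119036893
small [0.4695 0.1857] az 151.15194071463094 0.026943644890771504 dia 0.04690095947845843
black [0.5835 0.166 ] az -150.98341565613424 0.029274562336608963 dia 0.0
lid [0.6372 0.0285] knob [0.6368 0.0283] dia 0.04667965101192668
lid [ 0.6385 -0.0636] knob [ 0.6388 -0.0625] dia 0.057052906792354835
lid [ 0.5434 -0.0617] knob [ 0.5444 -0.0613] dia 0.07650276138065762
lid [0.455  0.0341] knob [0.4553 0.0325] dia 0.037603052204052044
lid [ 0.455  -0.0585] knob [ 0.454  -0.0569] dia 0.06677783408650623
[[ 0.6862 -0.1924]
 [ 0.6926 -0.3124]
 [ 0.372  -0.3267]
 [ 0.3676 -0.2068]] [ 0.5296   -0.259575]
btn [ 0.5341 -0.3544] reader top corners [array([ 0.678 , -0.2951]), array([ 0.6975, -0.3677]), array([ 0.3732, -0.3841]), array([ 0.3725, -0.3089])]
bystanders [array([0.7991, 0.0516]), array([0.7626, 0.2472]), array([0.4149, 0.4779]), array([ 0.7692, -0.1518])]
```

```bash
cat >> h.py <<'E'
def go(x,y,z,yaw):
    "rows for target TCP pos, tool y azimuth (deg)"
    o=robot.get_obs(); R=o['eef_rot']; p=o['tool_pos']
    cy=np.radians(yaw); Y=np.array([np.cos(cy),np.sin(cy),0]); Z=np.array([0,0,-1.]); T=np.c_[np.cross(Y,Z),Y,Z]
    d=R.T@(np.array([x,y,z])-p); r=cv2.Rodrigues(R.T@T)[0].ravel()
    print('d',d.round(4),'r',r.round(3),'rows',max(np.linalg.norm(d)/.0417,np.degrees(np.linalg.norm(r))/7.16).round(1),'az',np.degrees(np.arctan2(R[1,1],R[0,1])).round(1),'t',round(o['time'],2))
E
python3 -c "
from h import *
go(.5927,.2991,.22,-33)"
```

```text
d [-0.4625 -0.1731  0.0104] r [-0.002  0.002  1.814] rows 14.5 az 70.9 t 0.1
```

```bash
python3 -m pendant '[{"dx":-0.462,"dy":-0.173,"dz":0.01,"rz":1.814},{"dx":-0.462,"dy":-0.173,"dz":0.01,"rz":1.814},{"dx":-0.462,"dy":-0.173,"dz":0.01,"rz":1.814},{"dx":-0.462,"dy":-0.173,"dz":0.01,"rz":1.814},{"dx":-0.462,"dy":-0.173,"dz":0.01,"rz":1.814},{"dx":-0.462,"dy":-0.173,"dz":0.01,"rz":1.814},{"dx":-0.462,"dy":-0.173,"dz":0.01,"rz":1.814},{"dx":-0.462,"dy":-0.173,"dz":0.01,"rz":1.814},{"dx":-0.462,"dy":-0.173,"dz":0.01,"rz":1.814},{"dx":-0.462,"dy":-0.173,"dz":0.01,"rz":1.814},{"dx":-0.462,"dy":-0.173,"dz":0.01,"rz":1.814},{"dx":-0.462,"dy":-0.173,"dz":0.01,"rz":1.814},{"dx":-0.462,"dy":-0.173,"dz":0.01,"rz":1.814},{"dx":-0.462,"dy":-0.173,"dz":0.01,"rz":1.814},{"dx":-0.462,"dy":-0.173,"dz":0.01,"rz":1.814},{"dx":-0.462,"dy":-0.173,"dz":0.01,"rz":1.814},{"dx":-0.462,"dy":-0.173,"dz":0.01,"rz":1.814}]' 0
python3 -c "
from h import *
im,m=snap('wrist','w1'); go(.5927,.2991,.22,-33); print(proj(m,(.5927,.2991,.09)),proj(m,(.5927,.2991,0)))"
```

```text
d [-0.4625 -0.1732  0.0105] r [-1.000e-03  1.000e-03  1.814e+00] rows 14.5 az 70.9 t 0.15
[145.9 522.4] [165.2 457.8]schema error: expected keys dx, dy, dz, rx, ry, rz
```

View pics/w1.png

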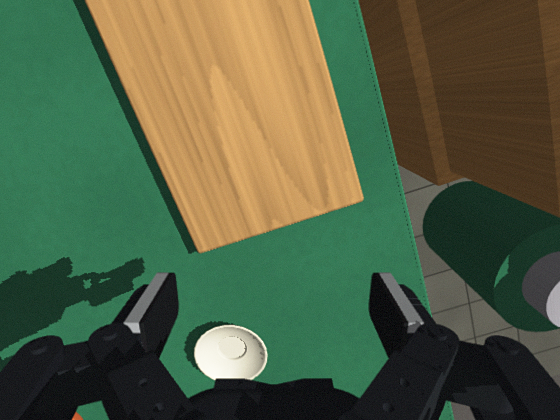

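The move was refused because each row needs all six keys, so the wrist view shows only the start pose.

```bash
python3 -m pendant '[{"dx":-0.462,"dy":-0.173,"dz":0.01,"rx":0,"ry":0,"rz":1.814},{"dx":-0.462,"dy":-0.173,"dz":0.01,"rx":0,"ry":0,"rz":1.814},{"dx":-0.462,"dy":-0.173,"dz":0.01,"rx":0,"ry":0,"rz":1.814},{"dx":-0.462,"dy":-0.173,"dz":0.01,"rx":0,"ry":0,"rz":1.814},{"dx":-0.462,"dy":-0.173,"dz":0.01,"rx":0,"ry":0,"rz":1.814},{"dx":-0.462,"dy":-0.173,"dz":0.01,"rx":0,"ry":0,"rz":1.814},{"dx":-0.462,"dy":-0.173,"dz":0.01,"rx":0,"ry":0,"rz":1.814},{"dx":-0.462,"dy":-0.173,"dz":0.01,"rx":0,"ry":0,"rz":1.814},{"dx":-0.462,"dy":-0.173,"dz":0.01,"rx":0,"ry":0,"rz":1.814},{"dx":-0.462,"dy":-0.173,"dz":0.01,"rx":0,"ry":0,"rz":1.814},{"dx":-0.462,"dy":-0.173,"dz":0.01,"rx":0,"ry":0,"rz":1.814},{"dx":-0.462,"dy":-0.173,"dz":0.01,"rx":0,"ry":0,"rz":1.814},{"dx":-0.462,"dy":-0.173,"dz":0.01,"rx":0,"ry":0,"rz":1.814},{"dx":-0.462,"dy":-0.173,"dz":0.01,"rx":0,"ry":0,"rz":1.814},{"dx":-0.462,"dy":-0.173,"dz":0.01,"rx":0,"ry":0,"rz":1.814},{"dx":-0.462,"dy":-0.173,"dz":0.01,"rx":0,"ry":0,"rz":1.814},{"dx":-0.462,"dy":-0.173,"dz":0.01,"rx":0,"ry":0,"rz":1.814},{"dx":-0.462,"dy":-0.173,"dz":0.01,"rx":0,"ry":0,"rz":1.814}]' 0
python3 -c "
from h import *
im,m=snap('wrist','w2'); go(.5927,.2991,.042,-33); print(proj(m,(.5927,.2991,.09)),proj(m,(.5927,.2991,0)))"
```

```text
time: 1.65
tool_pos: [0.5923, 0.3, 0.2211]
eef_rot: [[0.543, 0.84, -0.0], [0.84, -0.543, -0.0], [-0.0, -0.0, -1.0]]
wrist_force: [0.1, -0.2, -0.3]
width: 0.0852
gripper_force: 0.0
d [-0.0005  0.0009  0.1792] r [-0.     0.     0.001] rows 4.3 az -32.9 t 1.7
[275.5 198.7] [275.  175.7]
```

View pics/w2.png

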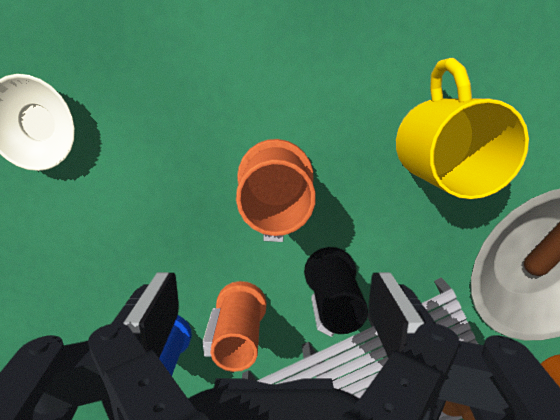

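The jar_c rim is centred at (276,198), matching the projection to about 1 px. The label at (273,238) lies about 3° off the tool axis, so the grip is well aligned. Next: descend, grip and lift.

```bash
python3 -m pendant '[{"dx":0,"dy":0.001,"dz":0.03,"rx":0,"ry":0,"rz":0},{"dx":0,"dy":0.001,"dz":0.06,"rx":0,"ry":0,"rz":0},{"dx":0,"dy":0.001,"dz":0.09,"rx":0,"ry":0,"rz":0},{"dx":0,"dy":0.001,"dz":0.12,"rx":0,"ry":0,"rz":0},{"dx":0,"dy":0.001,"dz":0.145,"rx":0,"ry":0,"rz":0},{"dx":0,"dy":0.001,"dz":0.165,"rx":0,"ry":0,"rz":0},{"dx":0,"dy":0.001,"dz":0.177,"rx":0,"ry":0,"rz":0},{"dx":0,"dy":0.001,"dz":0.179,"rx":0,"ry":0,"rz":0},{"dx":0,"dy":0.001,"dz":0.179,"rx":0,"ry":0,"rz":0},{"dx":0,"dy":0.001,"dz":0.179,"rx":0,"ry":0,"rz":0}]' 0
python3 -m pendant '[{"dx":0,"dy":0,"dz":0,"rx":0,"ry":0,"rz":0},{"dx":0,"dy":0,"dz":0,"rx":0,"ry":0,"rz":0},{"dx":0,"dy":0,"dz":0,"rx":0,"ry":0,"rz":0},{"dx":0,"dy":0,"dz":0,"rx":0,"ry":0,"rz":0},{"dx":0,"dy":0,"dz":0,"rx":0,"ry":0,"rz":0},{"dx":0,"dy":0,"dz":0,"rx":0,"ry":0,"rz":0},{"dx":0,"dy":0,"dz":0,"rx":0,"ry":0,"rz":0},{"dx":0,"dy":0,"dz":0,"rx":0,"ry":0,"rz":0},{"dx":0,"dy":0,"dz":0,"rx":0,"ry":0,"rz":0},{"dx":0,"dy":0,"dz":0,"rx":0,"ry":0,"rz":0}]' 1
python3 -m pendant '[{"dx":0,"dy":0,"dz":-0.01,"rx":0,"ry":0,"rz":0},{"dx":0,"dy":0,"dz":-0.03,"rx":0,"ry":0,"rz":0},{"dx":0,"dy":0,"dz":-0.06,"rx":0,"ry":0,"rz":0},{"dx":0,"dy":0,"dz":-0.09,"rx":0,"ry":0,"rz":0},{"dx":0,"dy":0,"dz":-0.11,"rx":0,"ry":0,"rz":0},{"dx":0,"dy":0,"dz":-0.12,"rx":0,"ry":0,"rz":0},{"dx":0,"dy":0,"dz":-0.12,"rx":0,"ry":0,"rz":0},{"dx":0,"dy":0,"dz":-0.12,"rx":0,"ry":0,"rz":0}]'
python3 -c "
from h import *
c=np.array([.5296,-.2596]);X=np.array([.999,.045]);p=c-.075*X;print(p)
go(*p,.162,5)"
```

```text
time: 2.53
tool_pos: [0.5944, 0.2999, 0.044]
eef_rot: [[0.544, 0.839, 0.002], [0.839, -0.544, 0.001], [0.002, 0.001, -1.0]]
wrist_force: [1.3, 1.2, 0.3]
width: 0.0855
gripper_force: 0.0
time: 3.37
tool_pos: [0.595, 0.3002, 0.0451]
eef_rot: [[0.545, 0.839, 0.004], [0.839, -0.545, 0.002], [0.004, 0.002, -1.0]]
wrist_force: [-0.9, 1.2, 6.7]
width: 0.0677
gripper_force: 68.7
time: 4.03
tool_pos: [0.5927, 0.2991, 0.1614]
eef_rot: [[0.545, 0.839, -0.001], [0.839, -0.545, -0.001], [-0.001, -0.001, -1.0]]
wrist_force: [-0.3, 0.5, -5.4]
width: 0.0678
gripper_force: 69.2
[ 0.454675 -0.262975]
d [-5.465e-01  1.903e-01 -1.000e-04] r [-0.001  0.001 -0.663] rows 13.9 az -33.0 t 4.03
```

```bash
python3 -m pendant '[{"dx":-0.02,"dy":0.007,"dz":0,"rx":0,"ry":0,"rz":-0.02},{"dx":-0.055,"dy":0.019,"dz":0,"rx":0,"ry":0,"rz":-0.07},{"dx":-0.09,"dy":0.031,"dz":0,"rx":0,"ry":0,"rz":-0.12},{"dx":-0.125,"dy":0.043,"dz":0,"rx":0,"ry":0,"rz":-0.16},{"dx":-0.16,"dy":0.056,"dz":0,"rx":0,"ry":0,"rz":-0.2},{"dx":-0.195,"dy":0.068,"dz":0,"rx":0,"ry":0,"rz":-0.24},{"dx":-0.23,"dy":0.08,"dz":0,"rx":0,"ry":0,"rz":-0.28},{"dx":-0.265,"dy":0.092,"dz":0,"rx":0,"ry":0,"rz":-0.32},{"dx":-0.3,"dy":0.104,"dz":0,"rx":0,"ry":0,"rz":-0.36},{"dx":-0.335,"dy":0.116,"dz":0,"rx":0,"ry":0,"rz":-0.4},{"dx":-0.37,"dy":0.128,"dz":0,"rx":0,"ry":0,"rz":-0.44},{"dx":-0.405,"dy":0.14,"dz":0,"rx":0,"ry":0,"rz":-0.48},{"dx":-0.44,"dy":0.153,"dz":0,"rx":0,"ry":0,"rz":-0.53},{"dx":-0.475,"dy":0.166,"dz":0,"rx":0,"ry":0,"rz":-0.58},{"dx":-0.51,"dy":0.178,"dz":0,"rx":0,"ry":0,"rz":-0.62},{"dx":-0.535,"dy":0.187,"dz":0,"rx":0,"ry":0,"rz":-0.65},{"dx":-0.546,"dy":0.19,"dz":0,"rx":0,"ry":0,"rz":-0.663},{"dx":-0.546,"dy":0.19,"dz":0,"rx":0,"ry":0,"rz":-0.663},{"dx":-0.546,"dy":0.19,"dz":0,"rx":0,"ry":0,"rz":-0.663},{"dx":-0.546,"dy":0.19,"dz":0,"rx":0,"ry":0,"rz":-0.663}]'
python3 -c "
from h import *
go(.4547,-.263,.045,5)"
```

```text
time: 5.7
tool_pos: [0.4545, -0.2608, 0.1603]
eef_rot: [[-0.087, 0.996, -0.003], [0.996, 0.087, 0.003], [0.003, -0.002, -1.0]]
wrist_force: [0.5, -0.3, -4.8]
width: 0.0675
gripper_force: 69.2
d [-0.0025  0.0003  0.1153] r [-0.002 -0.003 -0.   ] rows 2.8 az 5.0 t 5.7
```

```bash
python3 -m pendant '[{"dx":-0.001,"dy":0,"dz":0.02,"rx":0,"ry":0,"rz":0},{"dx":-0.001,"dy":0,"dz":0.045,"rx":0,"ry":0,"rz":0},{"dx":-0.001,"dy":0,"dz":0.07,"rx":0,"ry":0,"rz":0},{"dx":-0.001,"dy":0,"dz":0.09,"rx":0,"ry":0,"rz":0},{"dx":-0.001,"dy":0,"dz":0.105,"rx":0,"ry":0,"rz":0},{"dx":-0.001,"dy":0,"dz":0.112,"rx":0,"ry":0,"rz":0},{"dx":-0.001,"dy":0,"dz":0.116,"rx":0,"ry":0,"rz":0},{"dx":-0.001,"dy":0,"dz":0.118,"rx":0,"ry":0,"rz":0},{"dx":-0.001,"dy":0,"dz":0.119,"rx":0,"ry":0,"rz":0},{"dx":-0.001,"dy":0,"dz":0.119,"rx":0,"ry":0,"rz":0},{"dx":-0.001,"dy":0,"dz":0.119,"rx":0,"ry":0,"rz":0},{"dx":-0.001,"dy":0,"dz":0.119,"rx":0,"ry":0,"rz":0}]'
python3 -m pendant '[{"dx":0,"dy":0,"dz":0,"rx":0,"ry":0,"rz":0},{"dx":0,"dy":0,"dz":0,"rx":0,"ry":0,"rz":0},{"dx":0,"dy":0,"dz":0,"rx":0,"ry":0,"rz":0},{"dx":0,"dy":0,"dz":0,"rx":0,"ry":0,"rz":0},{"dx":0,"dy":0,"dz":0,"rx":0,"ry":0,"rz":0},{"dx":0,"dy":0,"dz":0,"rx":0,"ry":0,"rz":0},{"dx":0,"dy":0,"dz":0,"rx":0,"ry":0,"rz":0},{"dx":0,"dy":0,"dz":0,"rx":0,"ry":0,"rz":0}]' 0
python3 -m pendant '[{"dx":0,"dy":0,"dz":-0.02,"rx":0,"ry":0,"rz":0},{"dx":0,"dy":0,"dz":-0.05,"rx":0,"ry":0,"rz":0},{"dx":0,"dy":0,"dz":-0.08,"rx":0,"ry":0,"rz":0},{"dx":0,"dy":0,"dz":-0.11,"rx":0,"ry":0,"rz":0},{"dx":0,"dy":0,"dz":-0.14,"rx":0,"ry":0,"rz":0},{"dx":0,"dy":0,"dz":-0.15,"rx":0,"ry":0,"rz":0},{"dx":0,"dy":0,"dz":-0.15,"rx":0,"ry":0,"rz":0}]'
python3 -c "
from h import *
snap('top','t2'); go(.4695,.1857,.20,-119)"
```

```text
time: 6.7
tool_pos: [0.4566, -0.2632, 0.0451]
eef_rot: [[-0.087, 0.996, 0.002], [0.996, 0.087, -0.001], [-0.001, 0.002, -1.0]]
wrist_force: [-2.3, 4.6, 5.4]
width: 0.0678
gripper_force: 70.1
time: 7.37
tool_pos: [0.4554, -0.2631, 0.0433]
eef_rot: [[-0.087, 0.996, -0.0], [0.996, 0.087, -0.0], [-0.0, -0.0, -1.0]]
wrist_force: [0.3, -0.1, 0.6]
width: 0.0856
gripper_force: 0.0
time: 7.95
tool_pos: [0.4571, -0.2643, 0.1972]
eef_rot: [[-0.087, 0.996, 0.006], [0.996, 0.087, -0.004], [-0.005, 0.006, -1.0]]
wrist_force: [-0.7, -0.1, -1.2]
width: 0.0853
gripper_force: 0.0
d [ 0.4463  0.0525 -0.0063] r [ 3.000e-03 -1.000e-03  2.164e+00] rows 17.3 az 5.0 t 8.0
```

```bash
python3 -m pendant '[{"dx":0.03,"dy":0.003,"dz":0,"rx":0,"ry":0,"rz":0.1},{"dx":0.06,"dy":0.006,"dz":0,"rx":0,"ry":0,"rz":0.22},{"dx":0.09,"dy":0.01,"dz":0,"rx":0,"ry":0,"rz":0.34},{"dx":0.12,"dy":0.014,"dz":0,"rx":0,"ry":0,"rz":0.46},{"dx":0.15,"dy":0.017,"dz":0,"rx":0,"ry":0,"rz":0.58},{"dx":0.18,"dy":0.02,"dz":0,"rx":0,"ry":0,"rz":0.7},{"dx":0.21,"dy":0.024,"dz":0,"rx":0,"ry":0,"rz":0.82},{"dx":0.24,"dy":0.028,"dz":0,"rx":0,"ry":0,"rz":0.94},{"dx":0.27,"dy":0.032,"dz":0,"rx":0,"ry":0,"rz":1.06},{"dx":0.3,"dy":0.035,"dz":0,"rx":0,"ry":0,"rz":1.18},{"dx":0.33,"dy":0.039,"dz":0,"rx":0,"ry":0,"rz":1.3},{"dx":0.36,"dy":0.042,"dz":0,"rx":0,"ry":0,"rz":1.42},{"dx":0.39,"dy":0.046,"dz":0,"rx":0,"ry":0,"rz":1.54},{"dx":0.42,"dy":0.05,"dz":0,"rx":0,"ry":0,"rz":1.66},{"dx":0.44,"dy":0.052,"dz":0,"rx":0,"ry":0,"rz":1.78},{"dx":0.446,"dy":0.052,"dz":0,"rx":0,"ry":0,"rz":1.9},{"dx":0.446,"dy":0.052,"dz":0,"rx":0,"ry":0,"rz":2.02},{"dx":0.446,"dy":0.052,"dz":0,"rx":0,"ry":0,"rz":2.12},{"dx":0.446,"dy":0.052,"dz":0,"rx":0,"ry":0,"rz":2.164},{"dx":0.446,"dy":0.052,"dz":0,"rx":0,"ry":0,"rz":2.164}]'
python3 -m pendant '[{"dx":0,"dy":0,"dz":-0.04,"rx":0,"ry":0,"rz":0},{"dx":0,"dy":0,"dz":-0.04,"rx":0,"ry":0,"rz":0},{"dx":0,"dy":0,"dz":-0.04,"rx":0,"ry":0,"rz":0},{"dx":0,"dy":0,"dz":-0.04,"rx":0,"ry":0,"rz":0}]'
python3 -c "
from h import *
im,m=snap('wrist','w3'); go(.4695,.1857,.042,-119);print(proj(m,(.4695,.1857,.09)),proj(m,(.4695,.1857,0)))
a=cv2.imread('pics/w3.png');b=cv2.imread('pics/t2.png')
c=np.hstack([cv2.resize(a[60:360,120:420],(400,400)),cv2.resize(b[150:330,330:510],(400,400),interpolation=cv2.INTER_CUBIC)]);cv2.imwrite('pics/v1.png',c)"
```

```text
time: 9.67
tool_pos: [0.4669, 0.1855, 0.19]
eef_rot: [[0.874, -0.485, -0.005], [-0.485, -0.874, -0.001], [-0.004, 0.004, -1.0]]
wrist_force: [0.2, -1.2, -0.5]
width: 0.0853
gripper_force: 0.0
time: 10.0
tool_pos: [0.4681, 0.1856, 0.2321]
eef_rot: [[0.875, -0.484, -0.001], [-0.484, -0.875, -0.0], [-0.001, 0.001, -1.0]]
wrist_force: [-0.7, 0.1, -0.7]
width: 0.0853
gripper_force: 0.0
d [ 0.0018 -0.0013  0.1896] r [0.002 0.002 0.   ] rows 4.5 az -119.0 t 10.05
[272.8 191.7] [272.7 170.9]
```

View pics/v1.png

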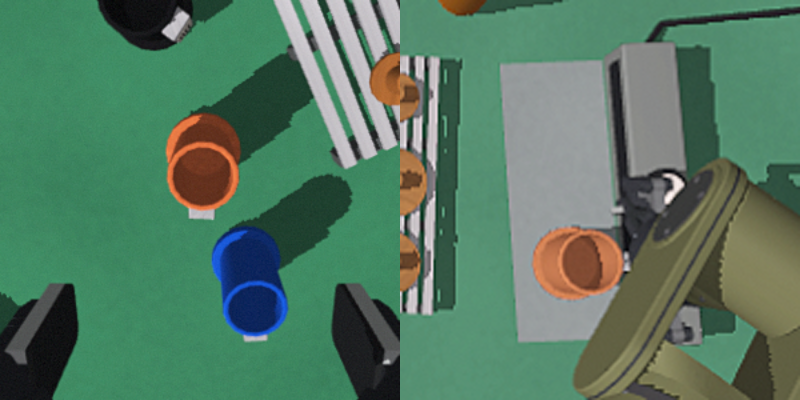

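The left half shows the jar_d rim at its predicted spot with the label straight below it, so the grip is aligned. The right half shows jar_c standing on the strip.

```bash
python3 -m pendant '[{"dx":0.001,"dy":-0.001,"dz":0.03,"rx":0,"ry":0,"rz":0},{"dx":0.001,"dy":-0.001,"dz":0.06,"rx":0,"ry":0,"rz":0},{"dx":0.001,"dy":-0.001,"dz":0.09,"rx":0,"ry":0,"rz":0},{"dx":0.001,"dy":-0.001,"dz":0.12,"rx":0,"ry":0,"rz":0},{"dx":0.001,"dy":-0.001,"dz":0.15,"rx":0,"ry":0,"rz":0},{"dx":0.001,"dy":-0.001,"dz":0.172,"rx":0,"ry":0,"rz":0},{"dx":0.001,"dy":-0.001,"dz":0.185,"rx":0,"ry":0,"rz":0},{"dx":0.001,"dy":-0.001,"dz":0.19,"rx":0,"ry":0,"rz":0},{"dx":0.001,"dy":-0.001,"dz":0.19,"rx":0,"ry":0,"rz":0},{"dx":0.001,"dy":-0.001,"dz":0.19,"rx":0,"ry":0,"rz":0}]' 0
python3 -m pendant '[{"dx":0,"dy":0,"dz":0,"rx":0,"ry":0,"rz":0},{"dx":0,"dy":0,"dz":0,"rx":0,"ry":0,"rz":0},{"dx":0,"dy":0,"dz":0,"rx":0,"ry":0,"rz":0},{"dx":0,"dy":0,"dz":0,"rx":0,"ry":0,"rz":0},{"dx":0,"dy":0,"dz":0,"rx":0,"ry":0,"rz":0},{"dx":0,"dy":0,"dz":0,"rx":0,"ry":0,"rz":0},{"dx":0,"dy":0,"dz":0,"rx":0,"ry":0,"rz":0},{"dx":0,"dy":0,"dz":0,"rx":0,"ry":0,"rz":0},{"dx":0,"dy":0,"dz":0,"rx":0,"ry":0,"rz":0},{"dx":0,"dy":0,"dz":0,"rx":0,"ry":0,"rz":0},{"dx":0,"dy":0,"dz":0,"rx":0,"ry":0,"rz":0},{"dx":0,"dy":0,"dz":0,"rx":0,"ry":0,"rz":0}]' 1
python3 -m pendant '[{"dx":0,"dy":0,"dz":-0.01,"rx":0,"ry":0,"rz":0},{"dx":0,"dy":0,"dz":-0.03,"rx":0,"ry":0,"rz":0},{"dx":0,"dy":0,"dz":-0.06,"rx":0,"ry":0,"rz":0},{"dx":0,"dy":0,"dz":-0.09,"rx":0,"ry":0,"rz":0},{"dx":0,"dy":0,"dz":-0.12,"rx":0,"ry":0,"rz":0},{"dx":0,"dy":0,"dz":-0.15,"rx":0,"ry":0,"rz":0},{"dx":0,"dy":0,"dz":-0.16,"rx":0,"ry":0,"rz":0},{"dx":0,"dy":0,"dz":-0.16,"rx":0,"ry":0,"rz":0},{"dx":0,"dy":0,"dz":-0.16,"rx":0,"ry":0,"rz":0}]'
python3 -c "
from h import *
c=np.array([.5296,-.2596]);X=np.array([.999,.045]);p=c+.075*X;print(p)
go(*p,.202,3)"
```

```text
time: 10.88
tool_pos: [0.4696, 0.1861, 0.0431]
eef_rot: [[0.875, -0.485, -0.001], [-0.485, -0.875, -0.0], [-0.0, 0.0, -1.0]]
wrist_force: [-0.9, 0.3, 1.0]
width: 0.0853
gripper_force: 0.0
time: 11.88
tool_pos: [0.4706, 0.1863, 0.0448]
eef_rot: [[0.875, -0.485, 0.002], [-0.485, -0.875, 0.0], [0.001, -0.001, -1.0]]
wrist_force: [-1.7, -1.6, 5.3]
width: 0.0476
gripper_force: 61.5
time: 12.63
tool_pos: [0.4692, 0.186, 0.2023]
eef_rot: [[0.875, -0.485, -0.001], [-0.485, -0.875, -0.0], [-0.001, 0.001, -1.0]]
wrist_force: [-0.9, -0.1, -4.7]
width: 0.0474
gripper_force: 62.8
[ 0.604525 -0.256225]
d [3.327e-01 3.212e-01 3.000e-04] r [-0.000e+00  1.000e-03 -2.129e+00] rows 17.0 az -119.0 t 12.63
```

```bash
python3 -m pendant '[{"dx":0.015,"dy":0.015,"dz":0,"rx":0,"ry":0,"rz":-0.08},{"dx":0.035,"dy":0.034,"dz":0,"rx":0,"ry":0,"rz":-0.2},{"dx":0.055,"dy":0.053,"dz":0,"rx":0,"ry":0,"rz":-0.32},{"dx":0.075,"dy":0.072,"dz":0,"rx":0,"ry":0,"rz":-0.44},{"dx":0.095,"dy":0.092,"dz":0,"rx":0,"ry":0,"rz":-0.56},{"dx":0.115,"dy":0.111,"dz":0,"rx":0,"ry":0,"rz":-0.68},{"dx":0.135,"dy":0.13,"dz":0,"rx":0,"ry":0,"rz":-0.8},{"dx":0.155,"dy":0.15,"dz":0,"rx":0,"ry":0,"rz":-0.92},{"dx":0.175,"dy":0.169,"dz":0,"rx":0,"ry":0,"rz":-1.04},{"dx":0.195,"dy":0.188,"dz":0,"rx":0,"ry":0,"rz":-1.16},{"dx":0.215,"dy":0.208,"dz":0,"rx":0,"ry":0,"rz":-1.28},{"dx":0.235,"dy":0.227,"dz":0,"rx":0,"ry":0,"rz":-1.4},{"dx":0.255,"dy":0.246,"dz":0,"rx":0,"ry":0,"rz":-1.52},{"dx":0.275,"dy":0.266,"dz":0,"rx":0,"ry":0,"rz":-1.64},{"dx":0.295,"dy":0.285,"dz":0,"rx":0,"ry":0,"rz":-1.76},{"dx":0.312,"dy":0.302,"dz":0,"rx":0,"ry":0,"rz":-1.88},{"dx":0.325,"dy":0.314,"dz":0,"rx":0,"ry":0,"rz":-2.0},{"dx":0.333,"dy":0.321,"dz":0,"rx":0,"ry":0,"rz":-2.1},{"dx":0.333,"dy":0.321,"dz":0,"rx":0,"ry":0,"rz":-2.129},{"dx":0.333,"dy":0.321,"dz":0,"rx":0,"ry":0,"rz":-2.129}]'
python3 -m pendant '[{"dx":0,"dy":0,"dz":0.03,"rx":0,"ry":0,"rz":0},{"dx":0,"dy":0,"dz":0.06,"rx":0,"ry":0,"rz":0},{"dx":0,"dy":0,"dz":0.09,"rx":0,"ry":0,"rz":0},{"dx":0,"dy":0,"dz":0.115,"rx":0,"ry":0,"rz":0},{"dx":0,"dy":0,"dz":0.135,"rx":0,"ry":0,"rz":0},{"dx":0,"dy":0,"dz":0.146,"rx":0,"ry":0,"rz":0},{"dx":0,"dy":0,"dz":0.153,"rx":0,"ry":0,"rz":0},{"dx":0,"dy":0,"dz":0.157,"rx":0,"ry":0,"rz":0},{"dx":0,"dy":0,"dz":0.159,"rx":0,"ry":0,"rz":0},{"dx":0,"dy":0,"dz":0.159,"rx":0,"ry":0,"rz":0},{"dx":0,"dy":0,"dz":0.159,"rx":0,"ry":0,"rz":0},{"dx":0,"dy":0,"dz":0.159,"rx":0,"ry":0,"rz":0}]'
python3 -m pendant '[{"dx":0,"dy":0,"dz":0,"rx":0,"ry":0,"rz":0},{"dx":0,"dy":0,"dz":0,"rx":0,"ry":0,"rz":0},{"dx":0,"dy":0,"dz":0,"rx":0,"ry":0,"rz":0},{"dx":0,"dy":0,"dz":0,"rx":0,"ry":0,"rz":0},{"dx":0,"dy":0,"dz":0,"rx":0,"ry":0,"rz":0},{"dx":0,"dy":0,"dz":0,"rx":0,"ry":0,"rz":0},{"dx":0,"dy":0,"dz":0,"rx":0,"ry":0,"rz":0},{"dx":0,"dy":0,"dz":0,"rx":0,"ry":0,"rz":0},{"dx":0,"dy":0,"dz":0,"rx":0,"ry":0,"rz":0},{"dx":0,"dy":0,"dz":0,"rx":0,"ry":0,"rz":0}]' 0
python3 -m pendant '[{"dx":0,"dy":0,"dz":-0.02,"rx":0,"ry":0,"rz":0},{"dx":0,"dy":0,"dz":-0.05,"rx":0,"ry":0,"rz":0},{"dx":0,"dy":0,"dz":-0.08,"rx":0,"ry":0,"rz":0},{"dx":0,"dy":0,"dz":-0.11,"rx":0,"ry":0,"rz":0},{"dx":0,"dy":0,"dz":-0.14,"rx":0,"ry":0,"rz":0},{"dx":0,"dy":0,"dz":-0.16,"rx":0,"ry":0,"rz":0},{"dx":0,"dy":0,"dz":-0.16,"rx":0,"ry":0,"rz":0}]'
python3 -c "
from h import *
go(.637,.0284,.16,93)"
```

```text
time: 14.3
tool_pos: [0.6037, -0.256, 0.1985]
eef_rot: [[-0.051, 0.999, -0.006], [0.999, 0.051, 0.003], [0.004, -0.006, -1.0]]
wrist_force: [0.8, 0.5, -3.2]
width: 0.0469
gripper_force: 63.1
time: 15.3
tool_pos: [0.6063, -0.2565, 0.0456]
eef_rot: [[-0.052, 0.999, 0.002], [0.999, 0.052, -0.001], [-0.001, 0.002, -1.0]]
wrist_force: [0.2, 0.7, -4.4]
width: 0.0473
gripper_force: 63.0
time: 16.13
tool_pos: [0.6053, -0.256, 0.0442]
eef_rot: [[-0.052, 0.999, -0.0], [0.999, 0.052, 0.0], [0.0, -0.0, -1.0]]
wrist_force: [0.4, -0.7, 0.5]
width: 0.0854
gripper_force: 0.0
time: 16.72
tool_pos: [0.6081, -0.2574, 0.2114]
eef_rot: [[-0.052, 0.999, 0.01], [0.999, 0.052, -0.005], [-0.006, 0.009, -1.0]]
wrist_force: [1.4, 0.2, 0.9]
width: 0.0855
gripper_force: 0.0
d [0.2842 0.0433 0.0503] r [ 0.003  0.012 -1.571] rows 12.6 az 3.0 t 16.72
```

```bash
python3 -m pendant '[{"dx":0.03,"dy":0.005,"dz":0,"rx":0,"ry":0,"rz":-0.1},{"dx":0.06,"dy":0.009,"dz":0,"rx":0,"ry":0,"rz":-0.22},{"dx":0.09,"dy":0.013,"dz":0,"rx":0,"ry":0,"rz":-0.34},{"dx":0.12,"dy":0.018,"dz":0,"rx":0,"ry":0,"rz":-0.46},{"dx":0.15,"dy":0.023,"dz":0,"rx":0,"ry":0,"rz":-0.58},{"dx":0.18,"dy":0.028,"dz":0,"rx":0,"ry":0,"rz":-0.7},{"dx":0.21,"dy":0.032,"dz":0.01,"rx":0,"ry":0,"rz":-0.82},{"dx":0.235,"dy":0.036,"dz":0.02,"rx":0,"ry":0,"rz":-0.94},{"dx":0.26,"dy":0.04,"dz":0.03,"rx":0,"ry":0,"rz":-1.06},{"dx":0.275,"dy":0.043,"dz":0.04,"rx":0,"ry":0,"rz":-1.18},{"dx":0.284,"dy":0.043,"dz":0.045,"rx":0,"ry":0,"rz":-1.3},{"dx":0.284,"dy":0.043,"dz":0.045,"rx":0,"ry":0,"rz":-1.42},{"dx":0.284,"dy":0.043,"dz":0.045,"rx":0,"ry":0,"rz":-1.52},{"dx":0.284,"dy":0.043,"dz":0.045,"rx":0,"ry":0,"rz":-1.571},{"dx":0.284,"dy":0.043,"dz":0.045,"rx":0,"ry":0,"rz":-1.571},{"dx":0.284,"dy":0.043,"dz":0.045,"rx":0,"ry":0,"rz":-1.571},{"dx":0.284,"dy":0.043,"dz":0.045,"rx":0,"ry":0,"rz":-1.571}]'
python3 -c "
from h import *
im,m=snap('wrist','w4');print(proj(m,(.637,.0284,.068)))
snap('top','t3')
go(.637,.0284,.048,93)
a=cv2.imread('pics/w4.png');b=cv2.imread('pics/t3.png')
c=np.hstack([cv2.resize(a[100:400,120:420],(400,400)),cv2.resize(b[160:310,360:510],(400,400),interpolation=cv2.INTER_CUBIC)]);cv2.imwrite('pics/v2.png',c)"
```

```text
time: 18.13
tool_pos: [0.6332, 0.0298, 0.1586]
eef_rot: [[-0.999, -0.051, -0.001], [-0.051, 0.999, 0.0], [0.001, 0.0, -1.0]]
wrist_force: [0.3, -0.3, -0.1]
width: 0.0856
gripper_force: 0.0
[269.8 218.7]
d [-0.0036 -0.0015  0.111 ] r [ 0.    -0.    -0.001] rows 2.7 az 92.9 t 18.23
```

View pics/v2.png

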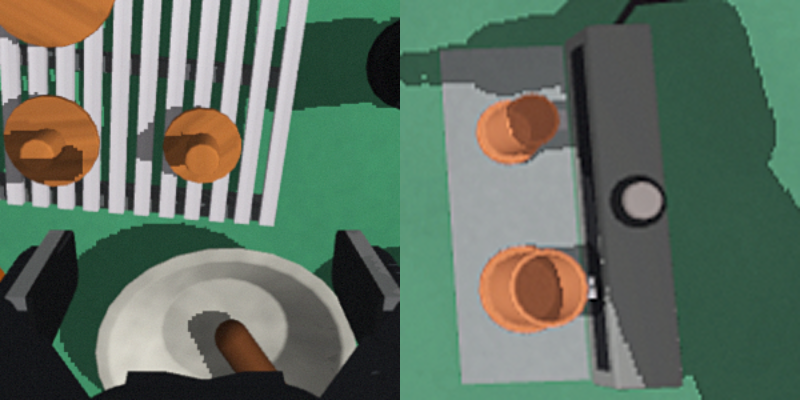

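The lid_p knob is at (271,218) in the wrist picture, within 1.5 px of the prediction. Both jars stand on the strip. I'll centre the lid by squeezing it across two axes.

```bash
python3 -m pendant '[{"dx":-0.003,"dy":-0.001,"dz":0.03,"rx":0,"ry":0,"rz":0},{"dx":-0.003,"dy":-0.001,"dz":0.06,"rx":0,"ry":0,"rz":0},{"dx":-0.003,"dy":-0.001,"dz":0.085,"rx":0,"ry":0,"rz":0},{"dx":-0.003,"dy":-0.001,"dz":0.1,"rx":0,"ry":0,"rz":0},{"dx":-0.003,"dy":-0.001,"dz":0.107,"rx":0,"ry":0,"rz":0},{"dx":-0.003,"dy":-0.001,"dz":0.11,"rx":0,"ry":0,"rz":0},{"dx":-0.003,"dy":-0.001,"dz":0.11,"rx":0,"ry":0,"rz":0},{"dx":-0.003,"dy":-0.001,"dz":0.11,"rx":0,"ry":0,"rz":0},{"dx":-0.003,"dy":-0.001,"dz":0.11,"rx":0,"ry":0,"rz":0}]' 0
python3 -m pendant '[{"dx":0,"dy":0,"dz":0,"rx":0,"ry":0,"rz":0},{"dx":0,"dy":0,"dz":0,"rx":0,"ry":0,"rz":0},{"dx":0,"dy":0,"dz":0,"rx":0,"ry":0,"rz":0},{"dx":0,"dy":0,"dz":0,"rx":0,"ry":0,"rz":0},{"dx":0,"dy":0,"dz":0,"rx":0,"ry":0,"rz":0},{"dx":0,"dy":0,"dz":0,"rx":0,"ry":0,"rz":0},{"dx":0,"dy":0,"dz":0,"rx":0,"ry":0,"rz":0},{"dx":0,"dy":0,"dz":0,"rx":0,"ry":0,"rz":0},{"dx":0,"dy":0,"dz":0,"rx":0,"ry":0,"rz":0},{"dx":0,"dy":0,"dz":0,"rx":0,"ry":0,"rz":0},{"dx":0,"dy":0,"dz":0,"rx":0,"ry":0,"rz":0},{"dx":0,"dy":0,"dz":0,"rx":0,"ry":0,"rz":0},{"dx":0,"dy":0,"dz":0,"rx":0,"ry":0,"rz":0},{"dx":0,"dy":0,"dz":0,"rx":0,"ry":0,"rz":0}]' 1
python3 -m pendant '[{"dx":0,"dy":0,"dz":0,"rx":0,"ry":0,"rz":0},{"dx":0,"dy":0,"dz":0,"rx":0,"ry":0,"rz":0},{"dx":0,"dy":0,"dz":0,"rx":0,"ry":0,"rz":0},{"dx":0,"dy":0,"dz":0,"rx":0,"ry":0,"rz":0},{"dx":0,"dy":0,"dz":0,"rx":0,"ry":0,"rz":0}]' 0.6
python3 -m pendant '[{"dx":0,"dy":0,"dz":0,"rx":0,"ry":0,"rz":0.12},{"dx":0,"dy":0,"dz":0,"rx":0,"ry":0,"rz":0.24},{"dx":0,"dy":0,"dz":0,"rx":0,"ry":0,"rz":0.36},{"dx":0,"dy":0,"dz":0,"rx":0,"ry":0,"rz":0.48},{"dx":0,"dy":0,"dz":0,"rx":0,"ry":0,"rz":0.6},{"dx":0,"dy":0,"dz":0,"rx":0,"ry":0,"rz":0.72},{"dx":0,"dy":0,"dz":0,"rx":0,"ry":0,"rz":0.84},{"dx":0,"dy":0,"dz":0,"rx":0,"ry":0,"rz":0.96},{"dx":0,"dy":0,"dz":0,"rx":0,"ry":0,"rz":1.08},{"dx":0,"dy":0,"dz":0,"rx":0,"ry":0,"rz":1.2},{"dx":0,"dy":0,"dz":0,"rx":0,"ry":0,"rz":1.32},{"dx":0,"dy":0,"dz":0,"rx":0,"ry":0,"rz":1.44},{"dx":0,"dy":0,"dz":0,"rx":0,"ry":0,"rz":1.54},{"dx":0,"dy":0,"dz":0,"rx":0,"ry":0,"rz":1.571},{"dx":0,"dy":0,"dz":0,"rx":0,"ry":0,"rz":1.571},{"dx":0,"dy":0,"dz":0,"rx":0,"ry":0,"rz":1.571},{"dx":0,"dy":0,"dz":0,"rx":0,"ry":0,"rz":1.571}]'
```

```text
time: 18.98
tool_pos: [0.6381, 0.0289, 0.0514]
eef_rot: [[-0.999, -0.052, 0.003], [-0.052, 0.999, -0.0], [-0.003, -0.0, -1.0]]
wrist_force: [0.2, 0.3, 0.5]
width: 0.0855
gripper_force: 0.0
time: 20.15
tool_pos: [0.6369, 0.0289, 0.0496]
eef_rot: [[-0.999, -0.052, 0.001], [-0.052, 0.999, -0.0], [-0.001, -0.0, -1.0]]
wrist_force: [0.0, -0.1, 2.5]
width: 0.0179
gripper_force: 58.7
time: 20.57
tool_pos: [0.6364, 0.029, 0.049]
eef_rot: [[-0.999, -0.052, -0.001], [-0.052, 0.999, 0.0], [0.001, 0.0, -1.0]]
wrist_force: [0.5, -0.1, 0.2]
width: 0.0343
gripper_force: 0.0
time: 21.98
tool_pos: [0.6366, 0.029, 0.0493]
eef_rot: [[-0.053, 0.999, -0.0], [0.999, 0.053, 0.0], [0.0, -0.0, -1.0]]
wrist_force: [-0.3, 0.1, -0.7]
width: 0.0339
gripper_force: 0.0
```

```bash
python3 -m pendant '[{"dx":0,"dy":0,"dz":0,"rx":0,"ry":0,"rz":0},{"dx":0,"dy":0,"dz":0,"rx":0,"ry":0,"rz":0},{"dx":0,"dy":0,"dz":0,"rx":0,"ry":0,"rz":0},{"dx":0,"dy":0,"dz":0,"rx":0,"ry":0,"rz":0},{"dx":0,"dy":0,"dz":0,"rx":0,"ry":0,"rz":0},{"dx":0,"dy":0,"dz":0,"rx":0,"ry":0,"rz":0},{"dx":0,"dy":0,"dz":0,"rx":0,"ry":0,"rz":0},{"dx":0,"dy":0,"dz":0,"rx":0,"ry":0,"rz":0}]' 1
python3 -m pendant '[{"dx":0,"dy":0,"dz":-0.01,"rx":0,"ry":0,"rz":0},{"dx":0,"dy":0,"dz":-0.04,"rx":0,"ry":0,"rz":0},{"dx":0,"dy":0,"dz":-0.08,"rx":0,"ry":0,"rz":0},{"dx":0,"dy":0,"dz":-0.11,"rx":0,"ry":0,"rz":0},{"dx":0,"dy":0,"dz":-0.12,"rx":0,"ry":0,"rz":0},{"dx":0,"dy":0,"dz":-0.12,"rx":0,"ry":0,"rz":0},{"dx":0,"dy":0,"dz":-0.12,"rx":0,"ry":0,"rz":0},{"dx":0,"dy":0,"dz":-0.12,"rx":0,"ry":0,"rz":0}]'
python3 -c "
from h import *
snap('top','t4');b=cv2.imread('pics/t4.png')
c=cv2.resize(b[175:300,365:465],(480,600),interpolation=cv2.INTER_CUBIC)
b=np.clip(c.astype(float)*1.7,0,255).astype('uint8');cv2.imwrite('pics/v3.png',b)
m=load('t4')
for p in((.605,-.256,.09),(.4555,-.263,.09)):
    q=proj(m,p);print(q,(q-[365,175]+.5)*4.8-.5)
go(.605,-.256,.17,3)"
```

```text
time: 22.65
tool_pos: [0.6368, 0.029, 0.0496]
eef_rot: [[-0.052, 0.999, 0.001], [0.999, 0.052, -0.0], [-0.0, 0.001, -1.0]]
wrist_force: [0.5, -0.9, 2.4]
width: 0.018
gripper_force: 58.8
time: 23.32
tool_pos: [0.6351, 0.029, 0.1666]
eef_rot: [[-0.052, 0.999, -0.004], [0.999, 0.052, 0.0], [0.0, -0.004, -1.0]]
wrist_force: [-0.4, 0.0, -0.5]
width: 0.0176
gripper_force: 58.7
[409.7 204.6] [216.46 143.98]
[414.7 267.8] [240.46 447.34]
d [-0.2831 -0.0447 -0.0038] r [-0.005 -0.    -0.   ] rows 6.9 az 3.0 t 23.37
```

View pics/v3.png

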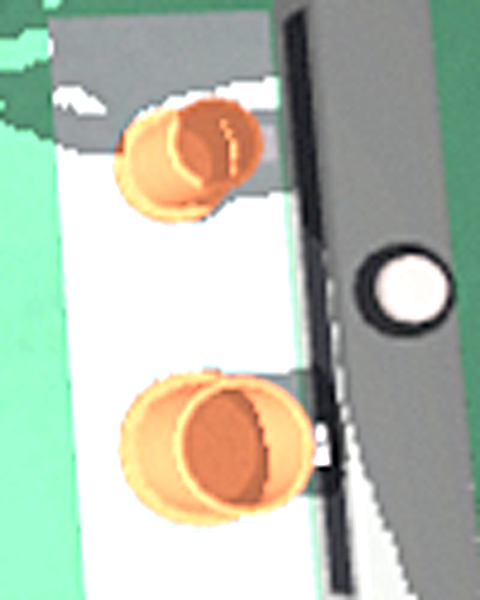

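Jar_d's rim is at (216,144), exactly as predicted, with its label to the right facing the reader. Jar_c's rim is at (248,446), about 3 mm nearer the reader than I assumed, with its label also facing it. Now I'll carry lid_p over jar_d.

```bash
python3 -m pendant '[{"dx":-0.02,"dy":-0.003,"dz":0,"rx":0,"ry":0,"rz":0},{"dx":-0.05,"dy":-0.008,"dz":0,"rx":0,"ry":0,"rz":0},{"dx":-0.085,"dy":-0.013,"dz":0,"rx":0,"ry":0,"rz":0},{"dx":-0.12,"dy":-0.019,"dz":0,"rx":0,"ry":0,"rz":0},{"dx":-0.155,"dy":-0.025,"dz":0,"rx":0,"ry":0,"rz":0},{"dx":-0.19,"dy":-0.03,"dz":0,"rx":0,"ry":0,"rz":0},{"dx":-0.225,"dy":-0.036,"dz":0,"rx":0,"ry":0,"rz":0},{"dx":-0.255,"dy":-0.04,"dz":0,"rx":0,"ry":0,"rz":0},{"dx":-0.275,"dy":-0.044,"dz":0,"rx":0,"ry":0,"rz":0},{"dx":-0.283,"dy":-0.045,"dz":0,"rx":0,"ry":0,"rz":0},{"dx":-0.283,"dy":-0.045,"dz":0,"rx":0,"ry":0,"rz":0},{"dx":-0.283,"dy":-0.045,"dz":0,"rx":0,"ry":0,"rz":0},{"dx":-0.283,"dy":-0.045,"dz":0,"rx":0,"ry":0,"rz":0},{"dx":-0.283,"dy":-0.045,"dz":0,"rx":0,"ry":0,"rz":0},{"dx":-0.283,"dy":-0.045,"dz":0,"rx":0,"ry":0,"rz":0}]'
python3 -c "
from h import *
go(.605,-.256,.1015,3); print(robot.get_obs()['tool_pos'])"
```

```text
time: 24.62
tool_pos: [0.6067, -0.2546, 0.1693]
eef_rot: [[-0.054, 0.999, -0.0], [0.999, 0.054, 0.0], [0.0, -0.0, -1.0]]
wrist_force: [0.1, 0.6, 0.3]
width: 0.0177
gripper_force: 58.7
d [-0.0013 -0.0017  0.0678] r [-0.    -0.     0.001] rows 1.6 az 3.1 t 24.62
[ 0.60667965 -0.25460768  0.169287  ]
```

```bash
python3 -m pendant '[{"dx":-0.001,"dy":-0.002,"dz":0.01,"rx":0,"ry":0,"rz":0},{"dx":-0.001,"dy":-0.002,"dz":0.025,"rx":0,"ry":0,"rz":0},{"dx":-0.001,"dy":-0.002,"dz":0.035,"rx":0,"ry":0,"rz":0},{"dx":-0.001,"dy":-0.002,"dz":0.045,"rx":0,"ry":0,"rz":0},{"dx":-0.001,"dy":-0.002,"dz":0.05,"rx":0,"ry":0,"rz":0},{"dx":-0.001,"dy":-0.002,"dz":0.054,"rx":0,"ry":0,"rz":0},{"dx":-0.001,"dy":-0.002,"dz":0.058,"rx":0,"ry":0,"rz":0},{"dx":-0.001,"dy":-0.002,"dz":0.061,"rx":0,"ry":0,"rz":0},{"dx":-0.001,"dy":-0.002,"dz":0.064,"rx":0,"ry":0,"rz":0},{"dx":-0.001,"dy":-0.002,"dz":0.064,"rx":0,"ry":0,"rz":0},{"dx":-0.001,"dy":-0.002,"dz":0.064,"rx":0,"ry":0,"rz":0}]'
python3 -m pendant '[{"dx":0,"dy":0,"dz":0.002,"rx":0,"ry":0,"rz":0},{"dx":0,"dy":0,"dz":0.003,"rx":0,"ry":0,"rz":0},{"dx":0,"dy":0,"dz":0.003,"rx":0,"ry":0,"rz":0},{"dx":0,"dy":0,"dz":0.003,"rx":0,"ry":0,"rz":0}]'
```

```text
time: 25.53
tool_pos: [0.6047, -0.2571, 0.1056]
eef_rot: [[-0.052, 0.999, 0.001], [0.999, 0.052, -0.0], [-0.0, 0.001, -1.0]]
wrist_force: [0.9, 0.6, -0.7]
width: 0.0178
gripper_force: 58.6
time: 25.87
tool_pos: [0.6047, -0.2571, 0.1025]
eef_rot: [[-0.052, 0.999, 0.001], [0.999, 0.052, -0.0], [-0.0, 0.001, -1.0]]
wrist_force: [1.2, 0.7, -1.2]
width: 0.0176
gripper_force: 58.6
```

```bash
python3 -m pendant '[{"dx":0,"dy":0,"dz":0.001,"rx":0,"ry":0,"rz":0},{"dx":0,"dy":0,"dz":0.001,"rx":0,"ry":0,"rz":0},{"dx":0,"dy":0,"dz":0.001,"rx":0,"ry":0,"rz":0}]'
python3 -m pendant '[{"dx":0,"dy":0,"dz":0,"rx":0,"ry":0,"rz":0},{"dx":0,"dy":0,"dz":0,"rx":0,"ry":0,"rz":0},{"dx":0,"dy":0,"dz":0,"rx":0,"ry":0,"rz":0},{"dx":0,"dy":0,"dz":0,"rx":0,"ry":0,"rz":0},{"dx":0,"dy":0,"dz":0,"rx":0,"ry":0,"rz":0},{"dx":0,"dy":0,"dz":0,"rx":0,"ry":0,"rz":0},{"dx":0,"dy":0,"dz":0,"rx":0,"ry":0,"rz":0},{"dx":0,"dy":0,"dz":0,"rx":0,"ry":0,"rz":0},{"dx":0,"dy":0,"dz":0,"rx":0,"ry":0,"rz":0},{"dx":0,"dy":0,"dz":0,"rx":0,"ry":0,"rz":0}]' 0.2
python3 -m pendant '[{"dx":0,"dy":0,"dz":-0.01,"rx":0,"ry":0,"rz":0},{"dx":0,"dy":0,"dz":-0.03,"rx":0,"ry":0,"rz":0},{"dx":0,"dy":0,"dz":-0.06,"rx":0,"ry":0,"rz":0},{"dx":0,"dy":0,"dz":-0.08,"rx":0,"ry":0,"rz":0},{"dx":0,"dy":0,"dz":-0.08,"rx":0,"ry":0,"rz":0},{"dx":0,"dy":0,"dz":-0.08,"rx":0,"ry":0,"rz":0}]'
python3 -c "
from h import *
go(.4545,-.0577,.15,93)"
```

```text
time: 26.12
tool_pos: [0.6047, -0.2572, 0.1016]
eef_rot: [[-0.052, 0.999, 0.001], [0.999, 0.052, -0.0], [-0.0, 0.001, -1.0]]
wrist_force: [1.3, -0.3, 0.1]
width: 0.0177
gripper_force: 58.7
time: 26.95
tool_pos: [0.6045, -0.2571, 0.1013]
eef_rot: [[-0.052, 0.999, 0.0], [0.999, 0.052, -0.0], [-0.0, 0.0, -1.0]]
wrist_force: [-0.2, -0.3, 0.4]
width: 0.0683
gripper_force: 0.0
time: 27.45
tool_pos: [0.6056, -0.2577, 0.1842]
eef_rot: [[-0.052, 0.999, 0.004], [0.999, 0.052, -0.002], [-0.002, 0.004, -1.0]]
wrist_force: [-0.3, 0.1, -1.2]
width: 0.0686
gripper_force: 0.0
d [ 0.2076 -0.1406  0.0332] r [ 1.000e-03  5.000e-03 -1.571e+00] rows 12.6 az 3.0 t 27.45
```

```bash
python3 -m pendant '[{"dx":0.02,"dy":-0.013,"dz":0,"rx":0,"ry":0,"rz":-0.1},{"dx":0.04,"dy":-0.027,"dz":0,"rx":0,"ry":0,"rz":-0.22},{"dx":0.06,"dy":-0.04,"dz":0,"rx":0,"ry":0,"rz":-0.34},{"dx":0.08,"dy":-0.054,"dz":0,"rx":0,"ry":0,"rz":-0.46},{"dx":0.1,"dy":-0.068,"dz":0,"rx":0,"ry":0,"rz":-0.58},{"dx":0.12,"dy":-0.081,"dz":0,"rx":0,"ry":0,"rz":-0.7},{"dx":0.14,"dy":-0.095,"dz":0,"rx":0,"ry":0,"rz":-0.82},{"dx":0.16,"dy":-0.108,"dz":0.01,"rx":0,"ry":0,"rz":-0.94},{"dx":0.18,"dy":-0.122,"dz":0.02,"rx":0,"ry":0,"rz":-1.06},{"dx":0.2,"dy":-0.135,"dz":0.03,"rx":0,"ry":0,"rz":-1.18},{"dx":0.207,"dy":-0.141,"dz":0.033,"rx":0,"ry":0,"rz":-1.3},{"dx":0.207,"dy":-0.141,"dz":0.033,"rx":0,"ry":0,"rz":-1.42},{"dx":0.207,"dy":-0.141,"dz":0.033,"rx":0,"ry":0,"rz":-1.52},{"dx":0.207,"dy":-0.141,"dz":0.033,"rx":0,"ry":0,"rz":-1.571},{"dx":0.207,"dy":-0.141,"dz":0.033,"rx":0,"ry":0,"rz":-1.571},{"dx":0.207,"dy":-0.141,"dz":0.033,"rx":0,"ry":0,"rz":-1.571},{"dx":0.207,"dy":-0.141,"dz":0.033,"rx":0,"ry":0,"rz":-1.571}]'
python3 -c "
from h import *
im,m=snap('wrist','w5');print(proj(m,(.4545,-.0577,.068)),proj(m,(.4545,-.0577,.044)))
snap('top','t5')
go(.4545,-.0577,.049,93)
a=cv2.imread('pics/w5.png');b=cv2.imread('pics/t5.png')
c=np.hstack([cv2.resize(a[100:400,120:420],(400,400)),cv2.resize(b[170:300,360:490],(400,400),interpolation=cv2.INTER_CUBIC)]);cv2.imwrite('pics/v4.png',c)"
```

```text
time: 28.87
tool_pos: [0.4524, -0.0576, 0.1476]
eef_rot: [[-0.999, -0.051, -0.001], [-0.051, 0.999, 0.0], [0.001, 0.0, -1.0]]
wrist_force: [0.2, -0.1, 0.3]
width: 0.0682
gripper_force: 0.0
[271.5 221.8] [271.6 211.2]
d [-0.0019 -0.0001  0.099 ] r [ 0.    -0.001 -0.001] rows 2.4 az 92.9 t 28.97
```

View pics/v4.png

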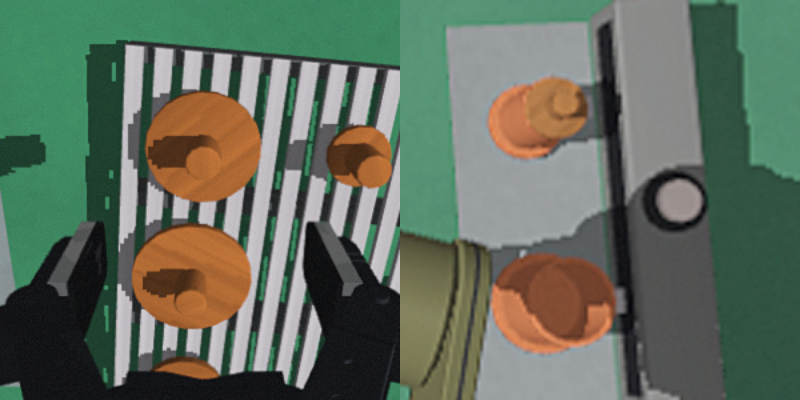

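The lid_s knob is at its predicted place, and jar_d carries its lid. I'll check the two large discs' sizes quickly before gripping.

```bash
python3 -c "
from h import *
m=load('w5')
f=lambda x,y:(x*.75+120,y*.75+100)
for y,a,b in((147,147,260),(277,132,251)):
    A,B=at(m,*f(a,y),.044),at(m,*f(b,y),.044);print(A,B,np.linalg.norm(A-B))"
python3 -m pendant '[{"dx":-0.002,"dy":0,"dz":0.03,"rx":0,"ry":0,"rz":0},{"dx":-0.002,"dy":0,"dz":0.055,"rx":0,"ry":0,"rz":0},{"dx":-0.002,"dy":0,"dz":0.075,"rx":0,"ry":0,"rz":0},{"dx":-0.002,"dy":0,"dz":0.09,"rx":0,"ry":0,"rz":0},{"dx":-0.002,"dy":0,"dz":0.096,"rx":0,"ry":0,"rz":0},{"dx":-0.002,"dy":0,"dz":0.099,"rx":0,"ry":0,"rz":0},{"dx":-0.002,"dy":0,"dz":0.099,"rx":0,"ry":0,"rz":0},{"dx":-0.002,"dy":0,"dz":0.099,"rx":0,"ry":0,"rz":0}]'
```

```text
[ 0.4554 -0.0899] [ 0.452 -0.024] 0.06598765035974533
[ 0.5448 -0.0988] [ 0.5407 -0.0217] 0.07720893730650617
time: 29.63
tool_pos: [0.4557, -0.0578, 0.0504]
eef_rot: [[-0.999, -0.052, 0.002], [-0.052, 0.999, -0.0], [-0.002, -0.001, -1.0]]
wrist_force: [1.2, 0.1, 0.5]
width: 0.0683
gripper_force: 0.0
```

The sizes are confirmed at 66 and 77 mm. Next: squeeze, loosen, quarter turn, squeeze, lift.

```bash
python3 -m pendant '[{"dx":0,"dy":0,"dz":0,"rx":0,"ry":0,"rz":0},{"dx":0,"dy":0,"dz":0,"rx":0,"ry":0,"rz":0},{"dx":0,"dy":0,"dz":0,"rx":0,"ry":0,"rz":0},{"dx":0,"dy":0,"dz":0,"rx":0,"ry":0,"rz":0},{"dx":0,"dy":0,"dz":0,"rx":0,"ry":0,"rz":0},{"dx":0,"dy":0,"dz":0,"rx":0,"ry":0,"rz":0},{"dx":0,"dy":0,"dz":0,"rx":0,"ry":0,"rz":0},{"dx":0,"dy":0,"dz":0,"rx":0,"ry":0,"rz":0},{"dx":0,"dy":0,"dz":0,"rx":0,"ry":0,"rz":0},{"dx":0,"dy":0,"dz":0,"rx":0,"ry":0,"rz":0},{"dx":0,"dy":0,"dz":0,"rx":0,"ry":0,"rz":0},{"dx":0,"dy":0,"dz":0,"rx":0,"ry":0,"rz":0}]' 1
python3 -m pendant '[{"dx":0,"dy":0,"dz":0,"rx":0,"ry":0,"rz":0},{"dx":0,"dy":0,"dz":0,"rx":0,"ry":0,"rz":0},{"dx":0,"dy":0,"dz":0,"rx":0,"ry":0,"rz":0},{"dx":0,"dy":0,"dz":0,"rx":0,"ry":0,"rz":0},{"dx":0,"dy":0,"dz":0,"rx":0,"ry":0,"rz":0}]' 0.6
python3 -m pendant '[{"dx":0,"dy":0,"dz":0,"rx":0,"ry":0,"rz":0.12},{"dx":0,"dy":0,"dz":0,"rx":0,"ry":0,"rz":0.24},{"dx":0,"dy":0,"dz":0,"rx":0,"ry":0,"rz":0.36},{"dx":0,"dy":0,"dz":0,"rx":0,"ry":0,"rz":0.48},{"dx":0,"dy":0,"dz":0,"rx":0,"ry":0,"rz":0.6},{"dx":0,"dy":0,"dz":0,"rx":0,"ry":0,"rz":0.72},{"dx":0,"dy":0,"dz":0,"rx":0,"ry":0,"rz":0.84},{"dx":0,"dy":0,"dz":0,"rx":0,"ry":0,"rz":0.96},{"dx":0,"dy":0,"dz":0,"rx":0,"ry":0,"rz":1.08},{"dx":0,"dy":0,"dz":0,"rx":0,"ry":0,"rz":1.2},{"dx":0,"dy":0,"dz":0,"rx":0,"ry":0,"rz":1.32},{"dx":0,"dy":0,"dz":0,"rx":0,"ry":0,"rz":1.44},{"dx":0,"dy":0,"dz":0,"rx":0,"ry":0,"rz":1.54},{"dx":0,"dy":0,"dz":0,"rx":0,"ry":0,"rz":1.571},{"dx":0,"dy":0,"dz":0,"rx":0,"ry":0,"rz":1.571},{"dx":0,"dy":0,"dz":0,"rx":0,"ry":0,"rz":1.571},{"dx":0,"dy":0,"dz":0,"rx":0,"ry":0,"rz":1.571}]'
python3 -m pendant '[{"dx":0,"dy":0,"dz":0,"rx":0,"ry":0,"rz":0},{"dx":0,"dy":0,"dz":0,"rx":0,"ry":0,"rz":0},{"dx":0,"dy":0,"dz":0,"rx":0,"ry":0,"rz":0},{"dx":0,"dy":0,"dz":0,"rx":0,"ry":0,"rz":0},{"dx":0,"dy":0,"dz":0,"rx":0,"ry":0,"rz":0},{"dx":0,"dy":0,"dz":0,"rx":0,"ry":0,"rz":0},{"dx":0,"dy":0,"dz":0,"rx":0,"ry":0,"rz":0},{"dx":0,"dy":0,"dz":0,"rx":0,"ry":0,"rz":0}]' 1
python3 -m pendant '[{"dx":0,"dy":0,"dz":-0.01,"rx":0,"ry":0,"rz":0},{"dx":0,"dy":0,"dz":-0.04,"rx":0,"ry":0,"rz":0},{"dx":0,"dy":0,"dz":-0.08,"rx":0,"ry":0,"rz":0},{"dx":0,"dy":0,"dz":-0.11,"rx":0,"ry":0,"rz":0},{"dx":0,"dy":0,"dz":-0.12,"rx":0,"ry":0,"rz":0},{"dx":0,"dy":0,"dz":-0.12,"rx":0,"ry":0,"rz":0},{"dx":0,"dy":0,"dz":-0.12,"rx":0,"ry":0,"rz":0},{"dx":0,"dy":0,"dz":-0.12,"rx":0,"ry":0,"rz":0}]'
python3 -c "
from h import *
snap('top','t6');b=cv2.imread('pics/t6.png')
c=cv2.resize(b[175:300,365:465],(480,600),interpolation=cv2.INTER_CUBIC)
cv2.imwrite('pics/v5.png',np.clip(c.astype(float)*1.5,0,255).astype('uint8'))
go(.456,-.266,.17,3)"
```

```text
time: 30.63
tool_pos: [0.4555, -0.0577, 0.0502]
eef_rot: [[-0.999, -0.052, 0.001], [-0.052, 0.999, -0.0], [-0.001, -0.0, -1.0]]
wrist_force: [-0.8, -0.0, 5.5]
width: 0.0178
gripper_force: 58.8
time: 31.05
tool_pos: [0.4546, -0.0575, 0.049]
eef_rot: [[-0.999, -0.052, -0.001], [-0.052, 0.999, 0.0], [0.001, 0.0, -1.0]]
wrist_force: [-0.3, -0.2, -0.3]
width: 0.0341
gripper_force: 0.0
time: 32.47
tool_pos: [0.4548, -0.0576, 0.0492]
eef_rot: [[-0.053, 0.999, -0.0], [0.999, 0.053, 0.0], [0.0, -0.0, -1.0]]
wrist_force: [-0.1, -0.7, 0.5]
width: 0.0341
gripper_force: 0.0
time: 33.13
tool_pos: [0.4551, -0.0577, 0.0496]
eef_rot: [[-0.052, 0.999, 0.001], [0.999, 0.052, -0.0], [-0.0, 0.0, -1.0]]
wrist_force: [0.5, 0.3, 2.5]
width: 0.0176
gripper_force: 58.8
time: 33.8
tool_pos: [0.4534, -0.0572, 0.1671]
eef_rot: [[-0.052, 0.999, -0.004], [0.999, 0.052, 0.001], [0.001, -0.004, -1.0]]
wrist_force: [-1.3, -0.7, -0.4]
width: 0.0178
gripper_force: 58.7
d [-0.2087 -0.0081 -0.0036] r [-0.004 -0.001 -0.   ] rows 5.0 az 3.0 t 33.85
```

View pics/v5.png

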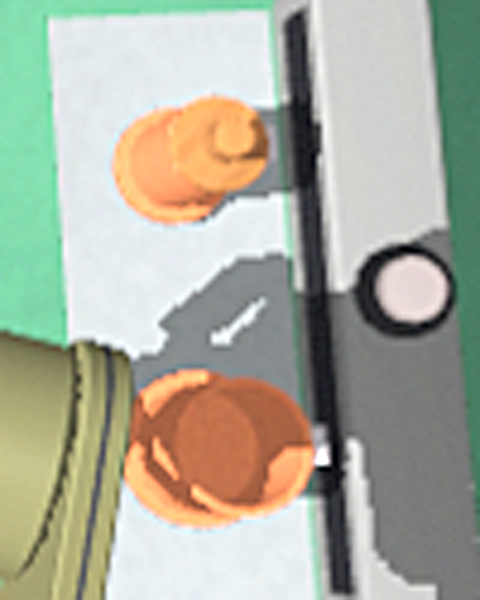

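Jar_c is unmoved: its rim's right edge is at column 317 and its centre at about (248,446). Jar_d is lidded. Now lid_s goes to (0.456, -0.266).

```bash
python3 -m pendant '[{"dx":-0.02,"dy":-0.001,"dz":0,"rx":0,"ry":0,"rz":0},{"dx":-0.05,"dy":-0.002,"dz":0,"rx":0,"ry":0,"rz":0},{"dx":-0.085,"dy":-0.003,"dz":0,"rx":0,"ry":0,"rz":0},{"dx":-0.12,"dy":-0.005,"dz":0,"rx":0,"ry":0,"rz":0},{"dx":-0.155,"dy":-0.006,"dz":0,"rx":0,"ry":0,"rz":0},{"dx":-0.185,"dy":-0.007,"dz":0,"rx":0,"ry":0,"rz":0},{"dx":-0.203,"dy":-0.008,"dz":0,"rx":0,"ry":0,"rz":0},{"dx":-0.208,"dy":-0.008,"dz":0,"rx":0,"ry":0,"rz":0},{"dx":-0.208,"dy":-0.008,"dz":0,"rx":0,"ry":0,"rz":0},{"dx":-0.208,"dy":-0.008,"dz":0,"rx":0,"ry":0,"rz":0},{"dx":-0.208,"dy":-0.008,"dz":0,"rx":0,"ry":0,"rz":0},{"dx":-0.208,"dy":-0.008,"dz":0,"rx":0,"ry":0,"rz":0},{"dx":-0.208,"dy":-0.008,"dz":0,"rx":0,"ry":0,"rz":0}]'
python3 -c "
from h import *
go(.456,-.2662,.1015,3)"
```

```text
time: 34.93
tool_pos: [0.4578, -0.2647, 0.1692]
eef_rot: [[-0.053, 0.999, -0.0], [0.999, 0.053, 0.0], [0.0, -0.0, -1.0]]
wrist_force: [0.1, -0.4, -0.5]
width: 0.0177
gripper_force: 58.7
d [-0.0014 -0.0019  0.0677] r [-0.    -0.     0.001] rows 1.6 az 3.1 t 34.93
```

```bash
python3 -m pendant '[{"dx":-0.001,"dy":-0.002,"dz":0.01,"rx":0,"ry":0,"rz":0},{"dx":-0.001,"dy":-0.002,"dz":0.025,"rx":0,"ry":0,"rz":0},{"dx":-0.001,"dy":-0.002,"dz":0.035,"rx":0,"ry":0,"rz":0},{"dx":-0.001,"dy":-0.002,"dz":0.045,"rx":0,"ry":0,"rz":0},{"dx":-0.001,"dy":-0.002,"dz":0.05,"rx":0,"ry":0,"rz":0},{"dx":-0.001,"dy":-0.002,"dz":0.054,"rx":0,"ry":0,"rz":0},{"dx":-0.001,"dy":-0.002,"dz":0.058,"rx":0,"ry":0,"rz":0},{"dx":-0.001,"dy":-0.002,"dz":0.061,"rx":0,"ry":0,"rz":0},{"dx":-0.001,"dy":-0.002,"dz":0.064,"rx":0,"ry":0,"rz":0},{"dx":-0.001,"dy":-0.002,"dz":0.064,"rx":0,"ry":0,"rz":0},{"dx":-0.001,"dy":-0.002,"dz":0.064,"rx":0,"ry":0,"rz":0}]'
python3 -m pendant '[{"dx":0,"dy":0,"dz":0.002,"rx":0,"ry":0,"rz":0},{"dx":0,"dy":0,"dz":0.003,"rx":0,"ry":0,"rz":0},{"dx":0,"dy":0,"dz":0.004,"rx":0,"ry":0,"rz":0},{"dx":0,"dy":0,"dz":0.004,"rx":0,"ry":0,"rz":0},{"dx":0,"dy":0,"dz":0.004,"rx":0,"ry":0,"rz":0}]'
```

```text
time: 35.85
tool_pos: [0.4558, -0.2668, 0.1054]
eef_rot: [[-0.052, 0.999, 0.0], [0.999, 0.052, -0.0], [-0.0, 0.0, -1.0]]
wrist_force: [-0.0, 0.2, -1.1]
width: 0.0178
gripper_force: 58.7
time: 36.27
tool_pos: [0.4559, -0.2669, 0.1016]
eef_rot: [[-0.052, 0.999, 0.0], [0.999, 0.052, -0.0], [-0.0, 0.0, -1.0]]
wrist_force: [0.6, 0.7, 0.3]
width: 0.0176
gripper_force: 58.9
```

```bash
python3 -m pendant '[{"dx":0,"dy":0,"dz":0,"rx":0,"ry":0,"rz":0},{"dx":0,"dy":0,"dz":0,"rx":0,"ry":0,"rz":0},{"dx":0,"dy":0,"dz":0,"rx":0,"ry":0,"rz":0},{"dx":0,"dy":0,"dz":0,"rx":0,"ry":0,"rz":0},{"dx":0,"dy":0,"dz":0,"rx":0,"ry":0,"rz":0},{"dx":0,"dy":0,"dz":0,"rx":0,"ry":0,"rz":0},{"dx":0,"dy":0,"dz":0,"rx":0,"ry":0,"rz":0},{"dx":0,"dy":0,"dz":0,"rx":0,"ry":0,"rz":0},{"dx":0,"dy":0,"dz":0,"rx":0,"ry":0,"rz":0},{"dx":0,"dy":0,"dz":0,"rx":0,"ry":0,"rz":0}]' 0.2
python3 -m pendant '[{"dx":0,"dy":0,"dz":-0.01,"rx":0,"ry":0,"rz":0},{"dx":0,"dy":0,"dz":-0.03,"rx":0,"ry":0,"rz":0},{"dx":0,"dy":0,"dz":-0.06,"rx":0,"ry":0,"rz":0},{"dx":0,"dy":0,"dz":-0.09,"rx":0,"ry":0,"rz":0},{"dx":0.04,"dy":0,"dz":-0.11,"rx":0,"ry":0,"rz":0},{"dx":0.08,"dy":0,"dz":-0.12,"rx":0,"ry":0,"rz":0},{"dx":0.12,"dy":0,"dz":-0.12,"rx":0,"ry":0,"rz":0},{"dx":0.16,"dy":0,"dz":-0.12,"rx":0,"ry":0,"rz":0},{"dx":0.2,"dy":0,"dz":-0.12,"rx":0,"ry":0,"rz":0},{"dx":0.24,"dy":0,"dz":-0.12,"rx":0,"ry":0,"rz":0},{"dx":0.28,"dy":0,"dz":-0.12,"rx":0,"ry":0,"rz":0},{"dx":0.32,"dy":0,"dz":-0.12,"rx":0,"ry":0,"rz":0},{"dx":0.36,"dy":0,"dz":-0.12,"rx":0,"ry":0,"rz":0},{"dx":0.4,"dy":0,"dz":-0.12,"rx":0,"ry":0,"rz":0},{"dx":0.4,"dy":0,"dz":-0.12,"rx":0,"ry":0,"rz":0},{"dx":0.4,"dy":0,"dz":-0.12,"rx":0,"ry":0,"rz":0}]'
python3 -c "
from h import *
snap('top','t7');snap('scene','s7');b=cv2.imread('pics/t7.png');s=cv2.imread('pics/s7.png')
c=cv2.resize(b[175:300,365:465],(480,600),interpolation=cv2.INTER_CUBIC)
d=cv2.resize(s[205:325,95:159],(320,600),interpolation=cv2.INTER_CUBIC)
cv2.imwrite('pics/v6.png',np.hstack([c,d]))
m=load('t7')
for p in((.6047,-.2571,.12),(.4559,-.2669,.12),(.605,-.256,.096),(.456,-.2662,.096)):
    print(p,(proj(m,p)-[365,175]+.5)*4.8-.5, proj(load('s7'),p))
go(.534,-.354,.25,3)"
```

```text
time: 37.1
tool_pos: [0.4558, -0.2668, 0.1013]
eef_rot: [[-0.052, 0.999, 0.0], [0.999, 0.052, -0.0], [-0.0, 0.0, -1.0]]
wrist_force: [-0.3, -0.6, 0.3]
width: 0.0684
gripper_force: 0.0
time: 38.43
tool_pos: [0.4346, 0.1346, 0.2222]
eef_rot: [[-0.057, 0.998, 0.001], [0.998, 0.057, -0.0], [-0.0, 0.001, -1.0]]
wrist_force: [-1.3, 0.3, 0.1]
width: 0.0686
gripper_force: 0.0
(0.6047, -0.2571, 0.12) [236.14 135.34] [173.9 238.2]
(0.4559, -0.2669, 0.12) [267.34 445.42] [150.9 210.6]
(0.605, -0.256, 0.096) [219.82 142.06] [175.5 246. ]
(0.456, -0.2662, 0.096) [251.02 445.9 ] [152.5 218. ]
d [-0.491   0.0734 -0.0279] r [ 0.001  0.    -0.   ] rows 11.9 az 3.0 t 38.53
```

View pics/v6.png

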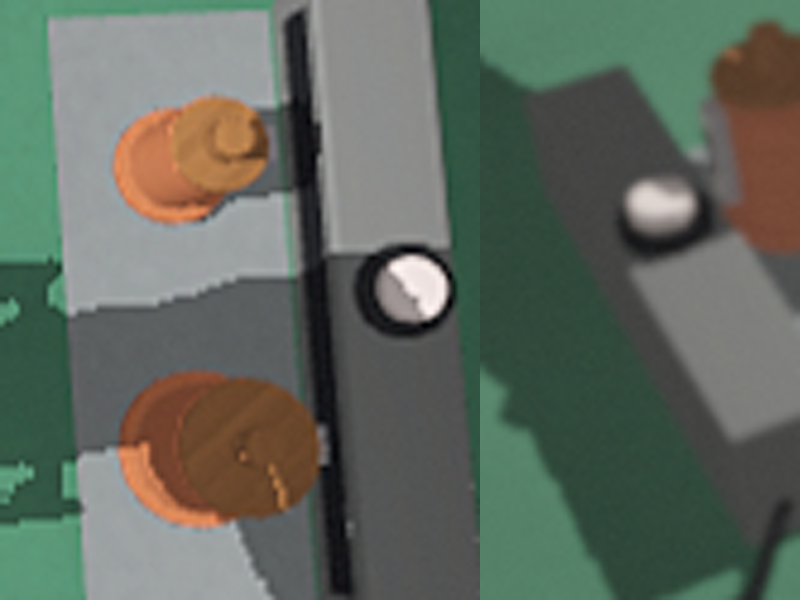

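Both lids sit as predicted: disc centres at (220,144) and (250,447), within 2 px (about 1 mm). The button is at about (412,290). I'll shut the gripper and go above it.

```bash
python3 -c "
from h import *
m=load('t7');b=at(m,(412.5)/4.8+364.5,(290.5)/4.8+174.5,.082);print(b)
go(*b,.25,3)"
python3 -m pendant '[{"dx":-0.02,"dy":0.003,"dz":-0.01,"rx":0,"ry":0,"rz":0},{"dx":-0.055,"dy":0.008,"dz":-0.028,"rx":0,"ry":0,"rz":0},{"dx":-0.09,"dy":0.014,"dz":-0.028,"rx":0,"ry":0,"rz":0},{"dx":-0.125,"dy":0.019,"dz":-0.028,"rx":0,"ry":0,"rz":0},{"dx":-0.16,"dy":0.024,"dz":-0.028,"rx":0,"ry":0,"rz":0},{"dx":-0.195,"dy":0.029,"dz":-0.028,"rx":0,"ry":0,"rz":0},{"dx":-0.23,"dy":0.034,"dz":-0.028,"rx":0,"ry":0,"rz":0},{"dx":-0.265,"dy":0.039,"dz":-0.028,"rx":0,"ry":0,"rz":0},{"dx":-0.3,"dy":0.045,"dz":-0.028,"rx":0,"ry":0,"rz":0},{"dx":-0.335,"dy":0.05,"dz":-0.028,"rx":0,"ry":0,"rz":0},{"dx":-0.37,"dy":0.055,"dz":-0.028,"rx":0,"ry":0,"rz":0},{"dx":-0.405,"dy":0.06,"dz":-0.028,"rx":0,"ry":0,"rz":0},{"dx":-0.44,"dy":0.066,"dz":-0.028,"rx":0,"ry":0,"rz":0},{"dx":-0.47,"dy":0.07,"dz":-0.028,"rx":0,"ry":0,"rz":0},{"dx":-0.488,"dy":0.073,"dz":-0.028,"rx":0,"ry":0,"rz":0},{"dx":-0.491,"dy":0.073,"dz":-0.028,"rx":0,"ry":0,"rz":0},{"dx":-0.491,"dy":0.073,"dz":-0.028,"rx":0,"ry":0,"rz":0},{"dx":-0.491,"dy":0.073,"dz":-0.028,"rx":0,"ry":0,"rz":0},{"dx":-0.491,"dy":0.073,"dz":-0.028,"rx":0,"ry":0,"rz":0}]' 1
python3 -c "
from h import *
go(.5345,-.355,.10,3)"
```

```text
[ 0.5336 -0.3525]
d [-0.4894  0.0731 -0.0279] r [ 0.001  0.    -0.   ] rows 11.9 az 3.0 t 38.53
time: 40.12
tool_pos: [0.5328, -0.3534, 0.2495]
eef_rot: [[-0.052, 0.999, -0.0], [0.999, 0.052, 0.0], [0.0, -0.0, -1.0]]
wrist_force: [0.1, 0.1, -0.6]
width: -0.0002
gripper_force: 0.0
d [-0.0017  0.0016  0.1495] r [-0.    -0.    -0.001] rows 3.6 az 3.0 t 40.12
```

```bash
python3 -m pendant '[{"dx":0,"dy":0,"dz":0.03,"rx":0,"ry":0,"rz":0},{"dx":0,"dy":0,"dz":0.06,"rx":0,"ry":0,"rz":0},{"dx":0,"dy":0,"dz":0.09,"rx":0,"ry":0,"rz":0},{"dx":0,"dy":0,"dz":0.12,"rx":0,"ry":0,"rz":0},{"dx":0,"dy":0,"dz":0.14,"rx":0,"ry":0,"rz":0},{"dx":0,"dy":0,"dz":0.15,"rx":0,"ry":0,"rz":0},{"dx":0,"dy":0,"dz":0.155,"rx":0,"ry":0,"rz":0},{"dx":0,"dy":0,"dz":0.155,"rx":0,"ry":0,"rz":0},{"dx":0,"dy":0,"dz":0.155,"rx":0,"ry":0,"rz":0}]'
python3 -m pendant '[{"dx":0,"dy":0,"dz":0.002,"rx":0,"ry":0,"rz":0},{"dx":0,"dy":0,"dz":0.004,"rx":0,"ry":0,"rz":0},{"dx":0,"dy":0,"dz":0.006,"rx":0,"ry":0,"rz":0},{"dx":0,"dy":0,"dz":0.008,"rx":0,"ry":0,"rz":0},{"dx":0,"dy":0,"dz":0.01,"rx":0,"ry":0,"rz":0},{"dx":0,"dy":0,"dz":0.01,"rx":0,"ry":0,"rz":0},{"dx":0,"dy":0,"dz":0.01,"rx":0,"ry":0,"rz":0}]'
```

```text
time: 40.87
tool_pos: [0.5343, -0.3542, 0.0961]
eef_rot: [[-0.052, 0.999, 0.002], [0.999, 0.052, -0.002], [-0.002, 0.002, -1.0]]
wrist_force: [1.4, -0.3, 0.2]
width: 0.0
gripper_force: 0.0
time: 41.45
tool_pos: [0.5344, -0.3547, 0.086]
eef_rot: [[-0.052, 0.999, 0.002], [0.999, 0.052, -0.002], [-0.002, 0.002, -1.0]]
wrist_force: [0.4, -0.3, 5.5]
width: -0.0
gripper_force: 3.0
```

```bash
python3 -m pendant '[{"dx":0,"dy":0,"dz":0.001,"rx":0,"ry":0,"rz":0},{"dx":0,"dy":0,"dz":0.002,"rx":0,"ry":0,"rz":0},{"dx":0,"dy":0,"dz":0.002,"rx":0,"ry":0,"rz":0},{"dx":0,"dy":0,"dz":0.002,"rx":0,"ry":0,"rz":0}]'
```

```text
time: 41.78
tool_pos: [0.5345, -0.3547, 0.0859]
eef_rot: [[-0.052, 0.999, 0.002], [0.999, 0.052, -0.002], [-0.002, 0.002, -1.0]]
wrist_force: [-3.1, 2.3, 14.3]
width: -0.0
gripper_force: 7.0
```

The tool stopped at 0.0859 with 14 N, so the button is bottomed. I'll retreat and check once more.

```bash
python3 -m pendant '[{"dx":0,"dy":0,"dz":-0.01,"rx":0,"ry":0,"rz":0},{"dx":0,"dy":0,"dz":-0.03,"rx":0,"ry":0,"rz":0},{"dx":0,"dy":0,"dz":-0.06,"rx":0,"ry":0,"rz":0},{"dx":0,"dy":0,"dz":-0.1,"rx":0,"ry":0,"rz":0},{"dx":0,"dy":0,"dz":-0.14,"rx":0,"ry":0,"rz":0},{"dx":0.04,"dy":0,"dz":-0.16,"rx":0,"ry":0,"rz":0},{"dx":0.08,"dy":0,"dz":-0.16,"rx":0,"ry":0,"rz":0},{"dx":0.12,"dy":0,"dz":-0.16,"rx":0,"ry":0,"rz":0},{"dx":0.16,"dy":0,"dz":-0.16,"rx":0,"ry":0,"rz":0},{"dx":0.2,"dy":0,"dz":-0.16,"rx":0,"ry":0,"rz":0},{"dx":0.24,"dy":0,"dz":-0.16,"rx":0,"ry":0,"rz":0},{"dx":0.28,"dy":0,"dz":-0.16,"rx":0,"ry":0,"rz":0},{"dx":0.32,"dy":0,"dz":-0.16,"rx":0,"ry":0,"rz":0},{"dx":0.36,"dy":0,"dz":-0.16,"rx":0,"ry":0,"rz":0},{"dx":0.4,"dy":0,"dz":-0.16,"rx":0,"ry":0,"rz":0},{"dx":0.44,"dy":0,"dz":-0.16,"rx":0,"ry":0,"rz":0},{"dx":0.44,"dy":0,"dz":-0.16,"rx":0,"ry":0,"rz":0},{"dx":0.44,"dy":0,"dz":-0.16,"rx":0,"ry":0,"rz":0}]'
python3 -c "
from h import *
snap('top','t8');b=cv2.imread('pics/t8.png')
cv2.imwrite('pics/v7.png',cv2.resize(b[100:320,250:480],(627,600),interpolation=cv2.INTER_CUBIC))
a=cv2.imread('pics/t7.png')
print(np.abs(a.astype(int)-b)[190:215,390:425].max())"
```

```text
time: 43.28
tool_pos: [0.5098, 0.0872, 0.2418]
eef_rot: [[-0.056, 0.998, -0.001], [0.998, 0.056, -0.0], [-0.0, -0.001, -1.0]]
wrist_force: [0.6, -0.7, 0.1]
width: -0.0002
gripper_force: 0.0
142
```

View pics/v7.png

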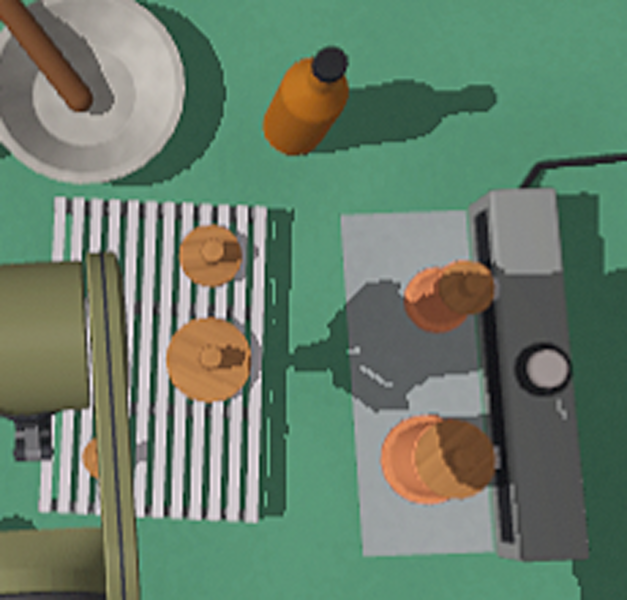

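Jar_c and its lid are unmoved. Jar_d now sits about 24 mm nearer the reader, with its disc at (466,290), so it has been knocked. I'll turn the wrist camera to see its label side and lid up close.

```bash
python3 -m pendant '[{"dx":0,"dy":0,"dz":-0.02,"rx":0,"ry":0,"rz":0.12},{"dx":0,"dy":0,"dz":-0.05,"rx":0,"ry":0,"rz":0.24},{"dx":0,"dy":0,"dz":-0.05,"rx":0,"ry":0,"rz":0.36},{"dx":0,"dy":0,"dz":-0.05,"rx":0,"ry":0,"rz":0.48},{"dx":0,"dy":0,"dz":-0.05,"rx":0,"ry":0,"rz":0.6},{"dx":0,"dy":0,"dz":-0.05,"rx":0,"ry":0,"rz":0.72},{"dx":0,"dy":0,"dz":-0.05,"rx":0,"ry":0,"rz":0.84},{"dx":0,"dy":0,"dz":-0.05,"rx":0,"ry":0,"rz":0.96},{"dx":0,"dy":0,"dz":-0.05,"rx":0,"ry":0,"rz":1.08},{"dx":0,"dy":0,"dz":-0.05,"rx":0,"ry":0,"rz":1.2},{"dx":0,"dy":0,"dz":-0.05,"rx":0,"ry":0,"rz":1.32},{"dx":0,"dy":0,"dz":-0.05,"rx":0,"ry":0,"rz":1.44},{"dx":0,"dy":0,"dz":-0.05,"rx":0,"ry":0,"rz":1.56},{"dx":0,"dy":0,"dz":-0.05,"rx":0,"ry":0,"rz":1.57},{"dx":0,"dy":0,"dz":-0.05,"rx":0,"ry":0,"rz":1.571},{"dx":0,"dy":0,"dz":-0.05,"rx":0,"ry":0,"rz":1.571},{"dx":0,"dy":0,"dz":-0.05,"rx":0,"ry":0,"rz":1.571}]'
python3 -c "
from h import *
snap('top','t9');go(.605,-.28,.27,-177)"
```

```text
time: 44.75
tool_pos: [0.5105, 0.0849, 0.2922]
eef_rot: [[0.999, 0.052, -0.0], [0.052, -0.999, -0.0], [-0.0, 0.0, -1.0]]
wrist_force: [0.2, 0.3, -0.3]
width: 0.0001
gripper_force: 0.0
d [0.0752 0.3695 0.0223] r [0.    0.    1.571] rows 12.6 az -87.0 t 44.8
```

```bash
python3 -m pendant '[{"dx":0.006,"dy":0.028,"dz":0,"rx":0,"ry":0,"rz":0.12},{"dx":0.012,"dy":0.056,"dz":0,"rx":0,"ry":0,"rz":0.24},{"dx":0.018,"dy":0.084,"dz":0,"rx":0,"ry":0,"rz":0.36},{"dx":0.024,"dy":0.112,"dz":0,"rx":0,"ry":0,"rz":0.48},{"dx":0.03,"dy":0.14,"dz":0,"rx":0,"ry":0,"rz":0.6},{"dx":0.036,"dy":0.17,"dz":0,"rx":0,"ry":0,"rz":0.72},{"dx":0.042,"dy":0.2,"dz":0,"rx":0,"ry":0,"rz":0.84},{"dx":0.048,"dy":0.23,"dz":0,"rx":0,"ry":0,"rz":0.96},{"dx":0.054,"dy":0.26,"dz":0,"rx":0,"ry":0,"rz":1.08},{"dx":0.06,"dy":0.29,"dz":0,"rx":0,"ry":0,"rz":1.2},{"dx":0.065,"dy":0.32,"dz":0,"rx":0,"ry":0,"rz":1.32},{"dx":0.07,"dy":0.345,"dz":0,"rx":0,"ry":0,"rz":1.44},{"dx":0.075,"dy":0.365,"dz":0,"rx":0,"ry":0,"rz":1.54},{"dx":0.075,"dy":0.369,"dz":0,"rx":0,"ry":0,"rz":1.571},{"dx":0.075,"dy":0.369,"dz":0,"rx":0,"ry":0,"rz":1.571},{"dx":0.075,"dy":0.369,"dz":0,"rx":0,"ry":0,"rz":1.571},{"dx":0.075,"dy":0.369,"dz":0,"rx":0,"ry":0,"rz":1.571}]'
python3 -c "
from h import *
snap('wrist','w9');snap('scene','s9')
m=load('t9')
# predicted if seated
w=load('w9');print(proj(w,(.605,-.28,.09)),proj(w,(.605,-.28,.0)))
a=cv2.imread('pics/w9.png');b=cv2.imread('pics/t9.png');s=cv2.imread('pics/s9.png')
u,v=[int(x) for x in proj(w,(.605,-.28,.06))]; print(u,v)
u0=min(max(u-75,0),410);v0=min(max(v-100,0),220);print('wrist crop',u0,v0)
A=cv2.resize(a[v0:v0+200,u0:u0+150],(450,600),interpolation=cv2.INTER_CUBIC)
B=cv2.resize(b[180:230,390:448],(350,300),interpolation=cv2.INTER_CUBIC)
C=cv2.resize(s[225:282,135:201],(350,300),interpolation=cv2.INTER_CUBIC)
C=np.clip(C*1.5,0,255).astype('uint8');B=np.clip(B*1.5,0,255).astype('uint8')
cv2.imwrite('pics/v8.png',np.hstack([A,np.vstack([B,C])]))"
```

```text
time: 46.22
tool_pos: [0.6045, -0.2785, 0.2923]
eef_rot: [[0.053, -0.999, -0.0], [-0.999, -0.053, 0.0], [-0.0, 0.0, -1.0]]
wrist_force: [-0.0, 0.6, -0.3]
width: -0.0004
gripper_force: 0.0
[272.2 176.6] [272.4 161.5]
272 170
wrist crop 197 70
```

View pics/v8.png

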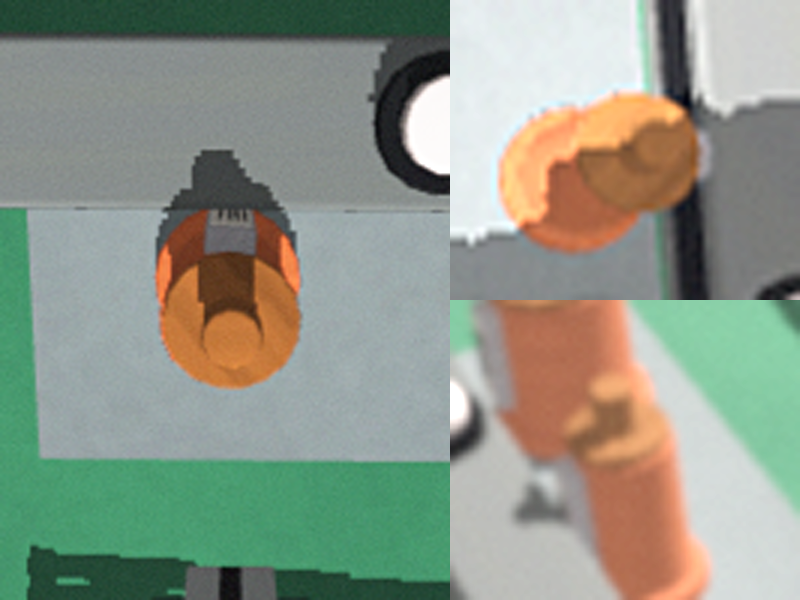

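The wrist view shows jar_d upright at the reader with its label, centred at (231,230), squarely facing it. The lid is flat and centred. One numeric check before handing in.

```bash
python3 -c "
from h import *
w=load('w9');f=lambda x,y:((x+.5)/3+196.5,(y+.5)/3+69.5)
o=np.array([.5296,-.2596]);Y=np.array([-.045,.999]);X=np.array([.999,.045])
for n,p,z in(('disc',(230,323),.096),('knob',(231,338),.12),('strip edge',(231,459),0),('face edge',(231,209),.07),('label bottom/top mid',(231,219),.084)):
    q=at(w,*f(*p),z);print(n,q,'x',((q-o)@X).round(4),'y',((q-o)@Y+.061).round(4))
ob=robot.get_obs();print(ob['tool_pos'],ob['wrist_force'])"
```

```text
disc [ 0.6038 -0.2806] x 0.0732 y 0.0367
knob [ 0.6036 -0.2811] x 0.073 y 0.0362
strip edge [ 0.5987 -0.1948] x 0.0719 y 0.1226
face edge [ 0.6054 -0.3166] x 0.0732 y 0.0006
label bottom/top mid [ 0.6053 -0.3147] x 0.0731 y 0.0025
[ 0.60453308 -0.27829988  0.29253279] [0.30163033 0.24460905 0.31790001]
```

```bash
python3 -c "
from rig import robot
print(robot.close_job())"
```

```text
the job is handed in; nothing more can be done
None
```

Jar_c with lid_s and jar_d with lid_p (the only two jars in the scene) stand on the grey strip with lids seated and labels facing the reader, the button was pressed, the spare lids stayed on the rack, and the job is handed in with no verdict returned; jar_d was knocked about 24 mm toward the reader near the end, but it stayed within limits and still lidded.

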